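# Set up the polishing sled with bangle blanks

## Robot

A 6-joint arm with a two-finger parallel gripper is mounted at the origin on the work surface. World frame = base frame: x ahead of the robot, y to its left, z up, the work surface at z = 0. Lengths are in m, angles in rad, forces in N, time in s.
With the tool pointing down it reaches from about 0.325 to 0.775 m from the base axis. Payload 5.5 kg.
Tool frame: the origin (TCP) lies midway between the tips of the shut fingers; the grasp point (between the pads) lies 19 mm behind it; z points along the fingers, y is the direction in which the jaws open and shut (so a half turn about z gives the same grasp; the last joint's range is limited). The gripper opens to 88 mm and grips with 3 to 60 N. Pads are 20 mm wide; open, the fingers measure 115 mm over their backs; the gripper's body (75 mm by 178 mm) begins 61 mm behind the grasp point.
Start: joints at [1.117, 0.091, 1.231, -0, 1.82, -0.057], TCP at [0.232, 0.553, 0.223] pointing down, gripper open.
Joint ranges: [-2.87, 2.87], [-0.86, 2.18], [0.17, 2.46], [-1.51, 4.65], [0.06, 2.69], [-2.65, 2.65]. Speed limits (rad/s): [2.57, 2.57, 3.01, 3.14, 3.14, 3.14].

## Interface

Orientations are given as a unit quaternion [w, x, y, z].
In Python, from rig import readout, viewer, workorder gives the robot as it stands.
- The arm moves only by the tool move_arm, never from a script. Its argument "rows" is a list of rows, each a list of 3 entries, a list of its own where there are three numbers: the shift along the world's x, y, z in cm, then the turn about the world's z in rad, then the closure, from 0 (fully open) to 1 (shut). In form: [[[tx, ty, tz], twist, gripper], ...]. A call has 1 to 5 rows; each row shifts and turns the pose as measured when the row begins; what a row does not reach is not made up. A row lasts 1/12 s, in which the tool goes at most 41.7 mm and 7.16 degrees, less where a joint would pass 70% of its speed; a pose out of reach is approached as far as the arm can. A call is refused whole if a number of a shift passes 4.17 or a number of a turn 0.125, either way. A call with a gripper value outside its range is refused whole. The fingers move at their own pace and stop on an object; "newtons" is the grip in N (left out, the last holds). Time passes only in rows, so rows that do not move let the fingers close. It gives the time, the measured TCP pose, the force and the opening at its end, in the units of the state.
- readout.observe(): the state, without advancing time (a new reading comes with each control period).
- viewer.get_image(name): name is "side" or "top"; returns a dict with "img" (400x640x3 uint8, red, green, blue), "fx", "fy", "cx", "cy" (pixels), "k1" (the pictures are not rectified: a ray, as slopes to the right and down, at radius r is drawn at 1 + k1 r^2 times it, then the intrinsics apply), "cam_to_world" (4x4, takes a point from camera to world coordinates). Camera axes: x right, y up, looking along -z (the intrinsics and any distortion apply to the point x, -y, -z); pixel columns grow to the right and rows downward; lengths in m; the calibration is good to about 2 mm. A picture is of the moment at which its call begins. There is no depth.
- workorder.sign_off(): hands the job in, once; it reports no verdict.
The state is a dict: "clock": time; "joint_pos": joint angles; "dq": joint speeds; "joint_efforts": joint torques, N m; "ee_pos": TCP position; "tool_rot": TCP orientation; "contact_force": force on the tool from outside, world axes, zero at the start; "torque": the same for the moment, N m; "width": finger opening in m.
Only numpy, scipy, OpenCV 4.12 (cv2) and the standard library are available. Lean on these libraries where they do the work, as an engineer would, in place of code of your own. Each camera call takes 0.05 s, during which the arm holds its last target. There are 200 camera calls.

## Task

Take the wide finished cuff out of the sled and lay it flat in the wooden tray, then slide the empty sled along the bench until its tongue is fully home against the stop under the steel dock's overhang. Then stack squarely between the sled's four posts first the thick base disc, next every bangle blank lying on the bench, in any order, and last the knobbed pressure disc on top. Leave the sled home and everything else on the bench where it is.

Things in the scene. Friction and masses are not known exactly. Their poses are not given: they have to be found in the camera images.
- dock: Dark steel block fixed to the bench, 130 mm wide, 28 mm high. Its origin, on the bench, and axes are those the sled has when fully home: the sled enters along the dock's +x. The overhang (underside 18 mm above the bench) starts 58 mm from the origin along +x; under it is a pocket 85 mm wide with vertical cheeks and a flat stop at x 85 mm.
- sled: Loose aluminium sled, 0.7 kg, flat on the bench before the dock: plate 14 mm thick, 110 mm wide, from x -105 to +50 mm, then a tongue 80 mm wide, 14 mm thick, with 10 mm rounded corners, up to x +85 mm. Four posts stand round the origin. Origin under the nest's centre, on the bench; +x points to the tongue.
- nest (a point): Centre of the sled's nest floor, 14 mm above the bench, above the sled's origin. Round it stand four steel posts of 10 mm diameter, centres at sled x, y = +-27.6 mm, round tops 82 mm above the bench, leaving room for parts of 64 mm diameter with 2 mm play all round. Fingers pass between the posts along the sled's x or y.
- sled_handle (a point): Centre of the sled's handle: an upright flat tab 12 mm thick along the sled's x, 50 mm wide along its y, from 14 to 60 mm above the bench, 85 mm behind the sled's origin; this point is 40 mm above the bench. The sled is meant to be dragged or pushed flat along the bench by it, not lifted.
- cuff_c (a point): Wide finished brass cuff: ring of 64 mm outside diameter, 55 mm bore, 30 mm high, 100 g, at the start standing flat in the sled's nest. Point at its centre, 15 mm above its underside; z is the ring's axis.
- basedisc_c (a point): Thick plain dark steel base disc, 64 mm diameter, 20 mm high, 300 g. Point at its centre, 10 mm above its underside; z up.
- blank1_c (a point): bangle blank: flat brass ring, 64 mm outside diameter, 52 mm bore, 10 mm high, 60 g, lying flat on the bench at the start (two to four of the four are present). Point at its centre, 5 mm above its underside; z is the ring's axis.
- blank2_c (a point): bangle blank: flat brass ring, 64 mm outside diameter, 52 mm bore, 10 mm high, 60 g, lying flat on the bench at the start (two to four of the four are present). Point at its centre, 5 mm above its underside; z is the ring's axis.
- blank3_c (a point): bangle blank: flat brass ring, 64 mm outside diameter, 52 mm bore, 10 mm high, 60 g, lying flat on the bench at the start (two to four of the four are present). Point at its centre, 5 mm above its underside; z is the ring's axis.
- blank4_c (a point): bangle blank: flat brass ring, 64 mm outside diameter, 52 mm bore, 10 mm high, 60 g, lying flat on the bench at the start (two to four of the four are present). Point at its centre, 5 mm above its underside; z is the ring's axis.
- topdisc_c (a point): Pressure disc: dark steel disc of 64 mm diameter, 12 mm thick, with a steel knob of 24 mm diameter and 28 mm height standing in its middle; 250 g. Point on its axis, 20 mm above its underside (8 mm above the disc's upper face); z up.
- tray: Open wooden tray fixed to the bench, 150 x 150 mm outside, 30 mm high, walls and floor 5 mm thick. Origin under its centre, on the bench.
- charcoal: Bystander: black charcoal block 40 x 55 x 28 mm, to be left alone. Origin under its centre.
- fluxjar: Bystander: amber glass jar, 48 mm diameter, 65 mm high, to be left alone. Origin under its centre.
- hammer: Bystander: hammer lying on the bench near the robot, to be left alone.
- tweezers: Bystander: steel tweezers 150 mm long lying on the bench near the robot, to be left alone.
- file: Bystander: wooden-handled flat file 170 mm long lying on the bench, to be left alone.
There are look-alikes about, which are no part of the job. Leave any purple or red look-alike of the part that bears topdisc_c alone.

How it is judged:
On the way, in this order (a step that is already met when the one before it is completed fails the run):
1. the cuff lies flat and released in the tray (x of cuff_c in the frame of tray between -0.045 and 0.045 m and y of cuff_c in the frame of tray between -0.045 and 0.045 m and height (world z) of cuff_c below 0.026 m and angle between cuff_c's own z axis and vertical below 0.1 rad and linear speed of cuff below 0.02 m/s and contact force between the fingers and cuff below 0.3 N), for 0.2 s.
2. the sled is fully home under the dock's overhang (x of sled in the frame of dock above -0.004 m and y of sled in the frame of dock between -0.005 and 0.005 m and angle between the x axis of sled and the x axis of dock, either way round below 0.06 rad and height (world z) of sled below 0.003 m), for 0.2 s.
3. the base disc sits flat on the nest floor, the sled still home (horizontal distance between basedisc_c and nest below 0.005 m and z of basedisc_c in the frame of sled between 0.021 and 0.0265 m and angle between basedisc_c's own z axis and vertical below 0.07 rad and x of sled in the frame of dock above -0.006 m and y of sled in the frame of dock between -0.005 and 0.005 m and angle between the x axis of sled and the x axis of dock, either way round below 0.06 rad and height (world z) of sled below 0.003 m and contact force between the fingers and basedisc below 0.3 N), for 0.2 s.
4. every bangle blank lies flat between the posts above the base disc (horizontal distance between each of basedisc_c, blank1_c, blank2_c, blank3_c, blank4_c and nest below 0.005 m and z of basedisc_c in the frame of sled between 0.021 and 0.0265 m and angle between each of basedisc_c, blank1_c, blank2_c, blank3_c, blank4_c's own z axis and vertical below 0.07 rad and z of blank1_c in the frame of sled between 0.036 and 0.0725 m and z of blank2_c in the frame of sled between 0.036 and 0.0725 m and z of blank3_c in the frame of sled between 0.036 and 0.0725 m and z of blank4_c in the frame of sled between 0.036 and 0.0725 m and contact force between the fingers and blank1 below 0.3 N and contact force between the fingers and blank2 below 0.3 N and contact force between the fingers and blank3 below 0.3 N and contact force between the fingers and blank4 below 0.3 N), for 0.2 s.
5. the pressure disc lies flat on top of the blanks (horizontal distance between each of basedisc_c, blank1_c, blank2_c, blank3_c, blank4_c, topdisc_c and nest below 0.005 m and z of basedisc_c in the frame of sled between 0.021 and 0.0265 m and angle between each of basedisc_c, blank1_c, blank2_c, blank3_c, blank4_c, topdisc_c's own z axis and vertical below 0.07 rad and z of blank1_c in the frame of sled between 0.036 and 0.0725 m and z of blank2_c in the frame of sled between 0.036 and 0.0725 m and z of blank3_c in the frame of sled between 0.036 and 0.0725 m and z of blank4_c in the frame of sled between 0.036 and 0.0725 m and z of topdisc_c in the frame of sled between 0.06 and 0.0975 m and z of topdisc_c in the frame of blank1_c above 0.021 m and z of topdisc_c in the frame of blank2_c above 0.021 m and z of topdisc_c in the frame of blank3_c above 0.021 m and z of topdisc_c in the frame of blank4_c above 0.021 m and (z of topdisc_c in the frame of blank1_c below 0.029 m or z of topdisc_c in the frame of blank2_c below 0.029 m or z of topdisc_c in the frame of blank3_c below 0.029 m or z of topdisc_c in the frame of blank4_c below 0.029 m) and contact force between the fingers and topdisc below 0.3 N), for 0.2 s.
At the end, for the whole second after the job is handed in: Cuff flat in the tray, within 45 mm of its middle. Sled flat, within 6 mm of the stop, 5 mm sideways, 0.06 rad. Base disc on the nest floor, all blanks above it, pressure disc resting on them, each within 5 mm of the nest centre and 0.07 rad of flat; all at rest (all of step 1 and x of sled in the frame of dock above -0.006 m and y of sled in the frame of dock between -0.005 and 0.005 m and angle between the x axis of sled and the x axis of dock, either way round below 0.06 rad and height (world z) of sled below 0.003 m and horizontal distance between each of basedisc_c, blank1_c, blank2_c, blank3_c, blank4_c, topdisc_c and nest below 0.005 m and z of basedisc_c in the frame of sled between 0.021 and 0.0265 m and angle between each of basedisc_c, blank1_c, blank2_c, blank3_c, blank4_c, topdisc_c's own z axis and vertical below 0.07 rad and z of blank1_c in the frame of sled between 0.036 and 0.0725 m and z of blank2_c in the frame of sled between 0.036 and 0.0725 m and z of blank3_c in the frame of sled between 0.036 and 0.0725 m and z of blank4_c in the frame of sled between 0.036 and 0.0725 m and z of topdisc_c in the frame of sled between 0.06 and 0.0975 m and z of topdisc_c in the frame of blank1_c above 0.021 m and z of topdisc_c in the frame of blank2_c above 0.021 m and z of topdisc_c in the frame of blank3_c above 0.021 m and z of topdisc_c in the frame of blank4_c above 0.021 m and (z of topdisc_c in the frame of blank1_c below 0.029 m or z of topdisc_c in the frame of blank2_c below 0.029 m or z of topdisc_c in the frame of blank3_c below 0.029 m or z of topdisc_c in the frame of blank4_c below 0.029 m) and linear speed of each of basedisc, blank1, blank2, blank3, blank4, topdisc, sled below 0.02 m/s); the robot touches nothing.
It fails at once if a bystander (charcoal block, flux jar, hammer, tweezers or file) is moved by more than 30 mm (distance of any of charcoal, fluxjar, hammer, tweezers, file from where it was at the start of the episode above 0.03 m).
Of blank1, blank2, blank3, blank4 only 2 to 4 are there at a start; the rules pass over those that are not, and their reading is None.
At some moment in a run one of basedisc, blank1, blank2, blank3, blank4, topdisc may be knocked a few centimetres aside while the robot is not near it.
Once in a run the grip may slacken for a moment while it holds something.
It also fails if it takes over 210 s, if anything falls off the work surface, if the arm or the gripper's body presses on something with over 40 N, if the wrist force passes 120 N, or if a joint passes its speed limit or range.

## Working session

There is one attempt and no reset: what is moved stays moved. The work goes in short steps, Python scripts to look and compute and a tool call to move; the robot and the scene stay as the last step left them, time stands still between calls to the robot, and variables do not carry over. Pictures are saved under pics/ and viewed, about 12 in all and at most 16, crops included, and the job is handed in when it is done.

Besides the shell and the picture viewer there is one more tool, called after "Request:" as a command line: name --argument value ..., lists and objects as JSON in quotes. move_arm: Moves the arm, as the interface text tells. Its arguments: {"type":"object","properties":{"rows":{"type":"array"},"newtons":{"type":"number"}},"required":["rows"]}

```bash
mkdir -p pics; cat > h.py <<'E'
import numpy as np, cv2
from rig import readout, viewer, workorder
def grab(n, save=None):
    d=viewer.get_image(n)
    if save: cv2.imwrite('pics/'+save, cv2.cvtColor(d['img'],cv2.COLOR_RGB2BGR))
    return d
def K(d): return np.array([[d['fx'],0,d['cx']],[0,d['fy'],d['cy']],[0,0,1.]])
def ray(d,uv):
    uv=np.array(uv,float).reshape(-1,1,2)
    p=cv2.undistortPoints(uv,K(d),np.array([d['k1'],0,0,0,0.]))[:,0]
    T=np.array(d['cam_to_world']); 
    return T[:3,3], np.c_[p[:,0],-p[:,1],-np.ones(len(p))]@T[:3,:3].T
def onz(d,uv,z):
    o,r=ray(d,uv); return o+r*((z-o[2])/r[:,2])[:,None]
def proj(d,P):
    P=np.array(P,float).reshape(-1,3);T=np.array(d['cam_to_world']);q=(P-T[:3,3])@T[:3,:3]
    x=np.c_[q[:,0]/-q[:,2],-q[:,1]/-q[:,2]];r=(x**2).sum(1,keepdims=True);x=x*(1+d['k1']*r)
    return x*[d['fx'],d['fy']]+[d['cx'],d['cy']]
E
python3 - <<'E'
from h import *
for n in('top','side'):
    d=grab(n,n+'0.png'); print(n,d['fx'],d['k1'],np.round(d['cam_to_world'],3).tolist())
print(readout.observe())
E
```

```text
top 415.3871444740666 -0.030231127579781386 [[0.015, 0.995, -0.099, 0.423], [-1.0, 0.017, 0.02, -0.021], [0.022, 0.098, 0.995, 1.054], [0.0, 0.0, 0.0, 1.0]]
side 457.3320239791319 -0.007599468409215058 [[0.997, 0.061, -0.052, 0.445], [-0.078, 0.574, -0.815, -0.918], [-0.019, 0.817, 0.577, 0.708], [0.0, 0.0, 0.0, 1.0]]
{'clock': 0.1, 'joint_pos': array([ 1.11731516e+00,  9.17988331e-02,  1.23179267e+00, -4.34779822e-05,
        1.81980868e+00, -5.66845253e-02]), 'dq': array([ 0.00111173, -0.00091769, -0.00445327,  0.00079851,  0.00102472,
        0.00125151]), 'joint_efforts': array([ 1.70102474e-03, -4.47858560e+01, -4.07567847e+01,  6.98759034e-02,
        2.85568699e-02, -1.02118872e-04]), 'ee_pos': array([0.23176381, 0.55312833, 0.22159546]), 'tool_rot': array([-2.07652270e-04,  1.97104476e-01,  9.80382073e-01, -8.79841273e-04]), 'contact_force': array([ 0.42444647,  0.03517897, -0.41652275]), 'torque': array([-0.05961422,  0.00313981,  0.00818081]), 'width': 0.08756912935820041}
```

View pics/top0.png

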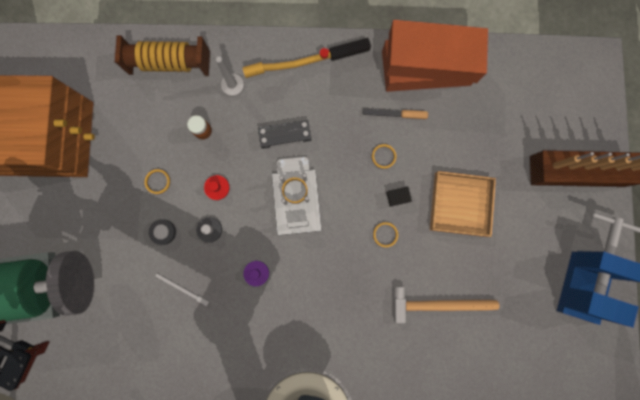

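View pics/side0.png

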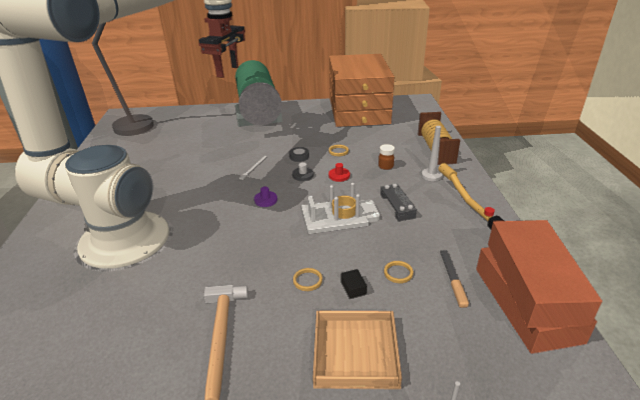

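```bash
python3 - <<'E'
from h import *
d=grab('top');s=grab('side')
print(proj(d,readout.observe()['ee_pos']),proj(s,readout.observe()['ee_pos']))
a=d['img'][100:310,120:420];b=s['img'][130:310,240:440]
a=cv2.resize(a,None,fx=2.6,fy=2.6,interpolation=2)
cv2.imwrite('pics/c1.png',a[...,::-1])
b=cv2.resize(b,None,fx=3.3,fy=3.3,interpolation=2);cv2.imwrite('pics/c2.png',b[...,::-1])
for n,uv,z in [('b1',(157,181),.01),('b2',(384,156),.01),('b3',(386,235),.01),('base',(162,232),.02),('top',(208,229),.03),('red',(217,187),.02),('pur',(257,272),.02),('sled',(295,190),.044),('dock',(285,132),.028),('tray',(464,204),.03),('char',(399,196),.028),('jar',(199,125),.065)]:
    print(n,onz(d,uv,z)[0].round(3))
E
```

```text
[[ 23.60305831 335.31719556]] [[227.0599296   72.06109933]]
b1 [0.571 0.39  0.01 ]
b2 [ 0.646 -0.185  0.01 ]
b3 [ 0.444 -0.191  0.01 ]
base [0.443 0.366 0.02 ]
top [0.452 0.25  0.03 ]
red [0.557 0.235 0.02 ]
pur [0.349 0.128 0.02 ]
sled [0.55  0.038 0.044]
dock [0.699 0.068 0.028]
tray [ 0.524 -0.383  0.03 ]
char [ 0.542 -0.22   0.028]
jar [0.702 0.274 0.065]
```

View pics/c1.png

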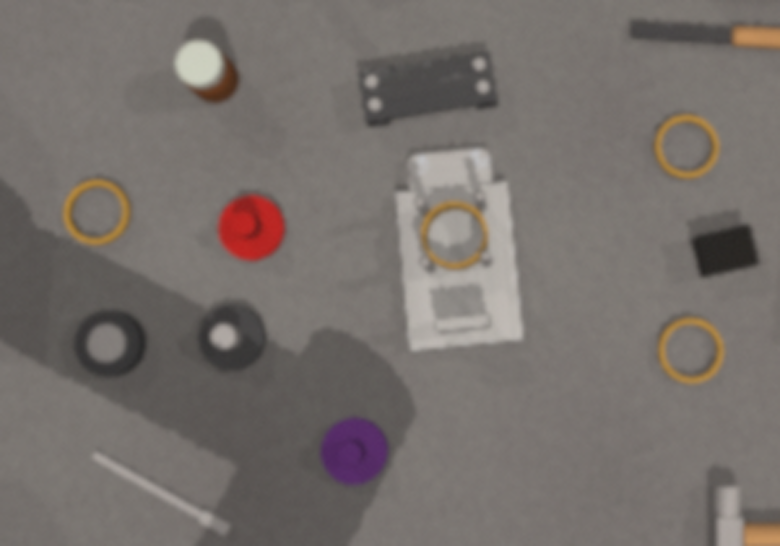

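View pics/c2.png

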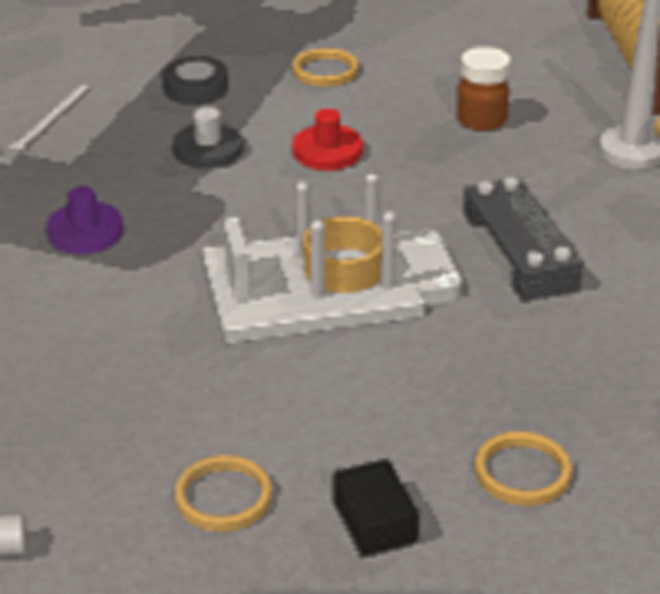

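```bash
cat >> h.py <<'E'
def blobs(d,lo,hi,amin=60):
    m=cv2.inRange(cv2.cvtColor(d['img'],cv2.COLOR_RGB2HSV),np.array(lo),np.array(hi))
    c,_=cv2.findContours(m,cv2.RETR_EXTERNAL,cv2.CHAIN_APPROX_NONE)
    return [x for x in c if cv2.contourArea(x)>amin]
def circ(d,c,z):
    p=onz(d,c.reshape(-1,2),z)[:,:2].astype(np.float32); A=np.c_[2*p,np.ones(len(p))]
    s=np.linalg.lstsq(A,(p**2).sum(1),rcond=None)[0]; return s[0],s[1],np.sqrt(s[2]+s[0]**2+s[1]**2)
def brass(d,z=.01):
    for c in blobs(d,(12,110,90),(28,255,255)):
        if cv2.contourArea(c)<1500: print('brass',cv2.boundingRect(c),np.round(circ(d,c,z),4))
E
python3 - <<'E'
from h import *
d=grab('top'); brass(d)
print('cuff at z .044'); brass(d,.044)
H=cv2.cvtColor(d['img'],cv2.COLOR_RGB2HSV)
for n,uv in dict(disc=(162,221),base=(162,232),knob=(206,229),topd=(211,237),sledp=(312,220),bench=(350,200),shadow=(185,260),dock=(285,136),post=(283,178)).items(): print(n,H[uv[1],uv[0]],d['img'][uv[1],uv[0]])
cr=lambda p:np.array(p)/2.6+[120,100]-.3
P=onz(d,cr([(411,349),(522,338),(506,181),(397,190)]),.014)[:,:2]
print('sled',P.round(4).tolist(),[np.linalg.norm(P[i]-P[i-1]).round(4) for i in range(4)])
P=onz(d,cr([(367,125),(497,103),(487,42),(360,62)]),.028)[:,:2]
print('dock',P.round(4).tolist(),[np.linalg.norm(P[i]-P[i-1]).round(4) for i in range(4)])
# colour zooms
a=np.hstack([cv2.resize(d['img'][105:250,262:328],None,fx=4,fy=4,interpolation=0),cv2.resize(d['img'][195:265,140:230],None,fx=4.4,fy=4.4,interpolation=0)[:300].copy() if 0 else cv2.copyMakeBorder(cv2.resize(d['img'][195:265,140:230],None,fx=4,fy=4,interpolation=0),0,300,0,0,0)])
cv2.imwrite('pics/c3.png',a[...,::-1])
E
```

```text
brass (407, 301, 92, 9) [ 0.2676 -0.3568  0.0707]
brass (373, 222, 25, 25) [ 0.4464 -0.1885  0.0305]
brass (144, 169, 26, 25) [0.5709 0.3904 0.0311]
brass (554, 154, 86, 17) [ 0.6016 -0.7504  0.0794]
brass (372, 144, 24, 25) [ 0.6467 -0.1841  0.0306]
brass (402, 110, 25, 9) [ 0.7589 -0.2636  0.0224]
brass (243, 54, 81, 23) [0.8989 0.0858 0.0663]
brass (133, 41, 58, 31) [0.9008 0.3986 0.0605]
cuff at z .044
brass (407, 301, 92, 9) [ 0.2726 -0.3459  0.0684]
brass (373, 222, 25, 25) [ 0.4457 -0.1831  0.0295]
brass (144, 169, 26, 25) [0.5661 0.377  0.0301]
brass (554, 154, 86, 17) [ 0.5958 -0.7267  0.0768]
brass (372, 144, 24, 25) [ 0.6394 -0.1788  0.0296]
brass (402, 110, 25, 9) [ 0.748  -0.2557  0.0216]
brass (243, 54, 81, 23) [0.8834 0.0823 0.0642]
brass (133, 41, 58, 31) [0.8852 0.3849 0.0585]
disc [ 0 13 58] [58 55 55]
base [ 11  16 130] [130 125 122]
knob [ 14  16 174] [174 168 163]
topd [170  13  57] [57 54 55]
sledp [ 16  15 188] [188 183 177]
bench [ 15  20 127] [127 122 117]
shadow [11 22 92] [92 87 84]
dock [15  7 75] [75 74 73]
post [ 13  18 126] [126 121 117]
sled [[0.4428, 0.0805], [0.4551, -0.0257], [0.6075, -0.0075], [0.5967, 0.0983]] [np.float64(0.1549), np.float64(0.1069), np.float64(0.1535), np.float64(0.1063)]
dock [[0.6572, 0.1274], [0.6814, 0.0025], [0.742, 0.0134], [0.7194, 0.1362]] [np.float64(0.0628), np.float64(0.1272), np.float64(0.0615), np.float64(0.1249)]
```

View pics/c3.png

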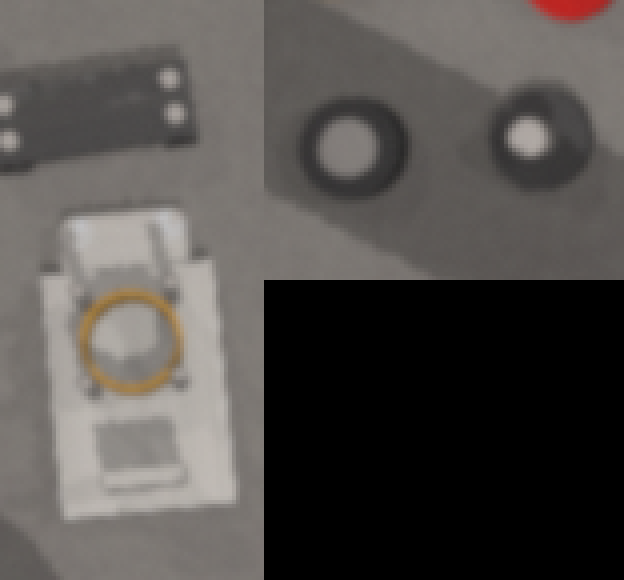

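Request:
move_arm --rows '[[[2.1, -3.4, 0], -0.12, 0], [[2.1, -3.4, 0], -0.12, 0], [[2.1, -3.4, 0], -0.12, 0], [[2.1, -3.4, 0], -0.12, 0], [[2.1, -3.4, 0], -0.12, 0]]' --newtons 25

```text
clock: 0.67
ee_pos: [0.3341, 0.3823, 0.2176]
tool_rot: [-0.002, 0.482, 0.876, -0.002]
contact_force: [0.5, 0.2, 0.6]
width: 0.0876
```

Request:
move_arm --rows '[[[2.1, -3.4, 0], -0.12, 0], [[2.1, -3.4, 0], -0.12, 0], [[2.1, -3.4, 0], -0.12, 0], [[2.1, -3.4, 0], -0.1, 0], [[2.1, -3.4, 0], 0, 0]]'

```text
clock: 1.08
ee_pos: [0.4414, 0.2035, 0.2177]
tool_rot: [-0.002, 0.679, 0.734, -0.001]
contact_force: [0.3, -0.5, -0.3]
width: 0.0878
```

Request:
move_arm --rows '[[[2.2, -3.28, -1], 0.04, 0], [[2.2, -3.28, -1], 0, 0], [[2.2, -3.28, -1], 0, 0], [[2.2, -3.28, -1], 0, 0], [[2.2, -3.28, -1], 0, 0]]'

```text
clock: 1.5
ee_pos: [0.5532, 0.0338, 0.1711]
tool_rot: [0.0, 0.665, 0.747, 0.003]
contact_force: [1.5, 0.3, 0.4]
width: 0.0876
```

Request:
move_arm --rows '[[[0, 0, -0.7], 0, 0], [[0, 0, 0], 0, 0]]'

```text
clock: 1.67
ee_pos: [0.5546, 0.0266, 0.1596]
tool_rot: [-0.001, 0.668, 0.744, 0.0]
contact_force: [-0.4, 0.3, 0.0]
width: 0.088
```

```bash
python3 - <<'E'
from h import *
o=readout.observe();print(o['clock'],o['ee_pos'],o['tool_rot'])
d=grab('top');s=grab('side')
print(proj(d,o['ee_pos']),proj(s,o['ee_pos']))
a=cv2.resize(d['img'][100:250,240:350],None,fx=3.6,fy=3.6,interpolation=2);b=cv2.resize(s['img'][90:240,290:400],None,fx=3.6,fy=3.6,interpolation=2)
cv2.imwrite('pics/c4.png',np.hstack([a,b])[...,::-1])
E
```

```text
1.6667 [0.5546494  0.02656193 0.15963447] [-9.34478049e-04  6.67921632e-01  7.44230926e-01  3.85503420e-04]
[[297.52171615 181.30145242]] [[345.27158298 164.89666478]]
```

View pics/c4.png

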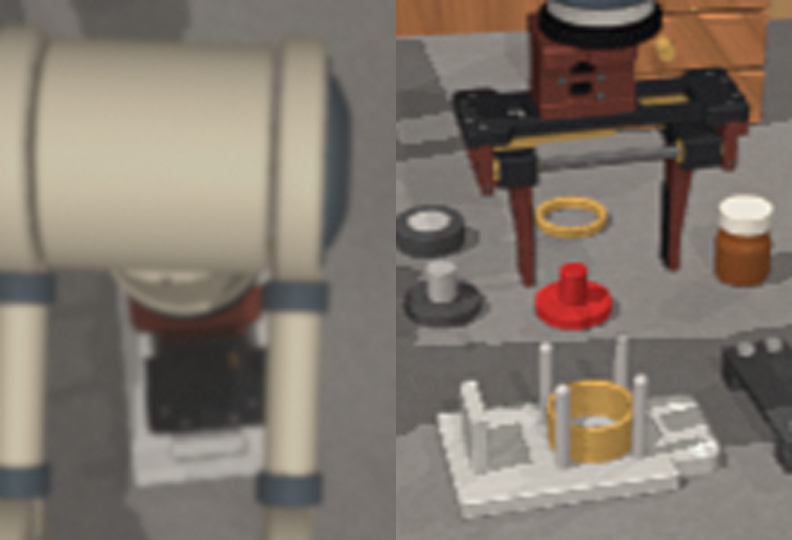

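```bash
python3 - <<'E'
from h import *
s=grab('side')
for c in blobs(s,(12,100,70),(28,255,255),30):
    r=cv2.boundingRect(c)
    if 320<r[0]<370 and 180<r[1]<230: print(r)
f=lambda x,y:((x-396)/3.6+290-.3,y/3.6+90-.3)
print(onz(s,[f(592.5,401)],.044), proj(s,[.5528,.0396,.044]),f(592.5,401))
# post tops (rounded, z~.081)
P=onz(s,[f(546,346),f(622,340),f(563,388),f(641,378)],.080);print(P.round(4),P.mean(0))
E
```

```text
(338, 195, 18, 24)
[[0.55447819 0.04242447 0.044     ]] [[343.75268517 201.74980719]] (344.2833333333333, 201.08888888888887)
[[0.5234 0.0622 0.08  ]
 [0.5778 0.0642 0.08  ]
 [0.5303 0.008  0.08  ]
 [0.5847 0.0145 0.08  ]] [0.55407261 0.03721774 0.08      ]
```

Request:
move_arm --rows '[[[-0.1, 1.3, 0], 0.008, 0], [[0, 0, 0], 0, 0], [[0, 0, -2], 0, 0], [[0, 0, -2], 0, 0], [[0, 0, 0], 0, 0]]'

```text
clock: 2.23
ee_pos: [0.5538, 0.0504, 0.128]
tool_rot: [0.004, 0.659, 0.752, 0.006]
contact_force: [-0.4, -0.4, -0.7]
width: 0.0874
```

Request:
move_arm --rows '[[[0, 0, 0], 0, 0]]'

```text
clock: 2.32
ee_pos: [0.5536, 0.0518, 0.1289]
tool_rot: [0.004, 0.659, 0.752, 0.006]
contact_force: [0.2, 0.5, 0.6]
width: 0.0878
```

Request:
move_arm --rows '[[[0, 0, 0], 0, 0]]'

```text
clock: 2.4
ee_pos: [0.5534, 0.0527, 0.1298]
tool_rot: [0.004, 0.658, 0.753, 0.006]
contact_force: [-0.3, -0.6, 0.8]
width: 0.088
```

Request:
move_arm --rows '[[[0, 0, 0], 0, 0]]'

```text
clock: 2.48
ee_pos: [0.5537, 0.0534, 0.1312]
tool_rot: [0.005, 0.658, 0.753, 0.007]
contact_force: [-0.3, -0.2, 0.8]
width: 0.0876
```

Request:
move_arm --rows '[[[0, 0, 0], 0, 0], [[0, 0, 0], 0, 0], [[0, 0, 0], 0, 0]]'

```text
clock: 2.73
ee_pos: [0.5547, 0.0538, 0.1345]
tool_rot: [0.007, 0.657, 0.753, 0.009]
contact_force: [-0.1, 0.2, -0.7]
width: 0.0879
```

Request:
move_arm --rows '[[[0, -1.4, -1], 0, 0]]'

```text
clock: 2.82
ee_pos: [0.556, 0.0413, 0.1273]
tool_rot: [0.008, 0.657, 0.754, 0.011]
contact_force: [0.7, 0.1, -0.1]
width: 0.0879
```

Request:
move_arm --rows '[[[0, 0, 0], 0, 0]]'

```text
clock: 2.9
ee_pos: [0.5555, 0.0397, 0.1258]
tool_rot: [0.007, 0.657, 0.754, 0.009]
contact_force: [-0.5, 0.5, -0.5]
width: 0.0878
```

Request:
move_arm --rows '[[[0, 0, 0], 0, 0]]'

```text
clock: 2.98
ee_pos: [0.5557, 0.0397, 0.1264]
tool_rot: [0.008, 0.658, 0.753, 0.01]
contact_force: [0.7, 0.1, 0.5]
width: 0.088
```

Request:
move_arm --rows '[[[0, 0, 0], 0, 0], [[0, 0, 0], 0, 0], [[0, 0, 0], 0, 0]]'

```text
clock: 3.23
ee_pos: [0.5559, 0.0403, 0.1273]
tool_rot: [0.008, 0.658, 0.753, 0.01]
contact_force: [0.0, -0.4, 0.4]
width: 0.0878
```

```bash
python3 - <<'E'
from h import *
for i in range(3):
    o=readout.observe();print(o['clock'],o['ee_pos'].round(5),o['tool_rot'].round(4),o['dq'].round(4),o['joint_pos'].round(4)); 
    if i<2: grab('side')
E
```

```text
3.2333 [0.55589 0.04027 0.12733] [0.0076 0.6578 0.7531 0.0102] [ 0.0057 -0.0008 -0.0075  0.0019  0.0035  0.0032] [ 0.0081 -0.0453  1.5377  0.0051  1.6243 -0.1265]
3.2833 [0.55592 0.04031 0.12737] [0.0077 0.6578 0.7531 0.0102] [ 0.0006 -0.      0.0014 -0.0013 -0.0031 -0.0032] [ 0.0081 -0.0453  1.5376  0.0051  1.6243 -0.1265]
3.3333 [0.55592 0.04029 0.12731] [0.0077 0.6577 0.7532 0.0102] [-0.0009 -0.0015  0.0026 -0.0005 -0.0004 -0.0025] [ 0.0081 -0.0453  1.5377  0.0051  1.6242 -0.1266]
```

Request:
move_arm --rows '[[[-0.2, -0.1, -2], 0, 0], [[0, 0, -2], 0, 0], [[0, 0, -2], 0, 0], [[0, 0, -2], 0, 0], [[0, 0, -1], 0, 0]]'

```text
clock: 3.75
ee_pos: [0.5566, 0.0403, 0.0399]
tool_rot: [0.012, 0.657, 0.753, 0.014]
contact_force: [0.2, 0.3, 0.4]
width: 0.0874
```

Request:
move_arm --rows '[[[0, 0, 0], 0, 0]]'

```text
clock: 3.83
ee_pos: [0.5552, 0.0405, 0.0374]
tool_rot: [0.01, 0.657, 0.754, 0.013]
contact_force: [-0.8, -0.7, -1.3]
width: 0.088
```

Request:
move_arm --rows '[[[0, 0, 0], 0, 0]]'

```text
clock: 3.92
ee_pos: [0.555, 0.0406, 0.0373]
tool_rot: [0.01, 0.657, 0.754, 0.012]
contact_force: [-0.0, 0.2, 0.3]
width: 0.0876
```

Request:
move_arm --rows '[[[-0.15, -0.1, -1.5], 0, 0], [[0, 0, 0], 0, 0], [[0, 0, 0], 0, 1], [[0, 0, 0], 0, 1], [[0, 0, 0], 0, 1]]' --newtons 30

```text
clock: 4.33
ee_pos: [0.5568, 0.04, 0.0289]
tool_rot: [0.013, 0.657, 0.754, 0.015]
contact_force: [-2.4, 0.1, 0.2]
width: 0.0713
```

Request:
move_arm --rows '[[[0, 0, 0], 0, 1], [[0, 0, 0], 0, 1], [[0, 0, 0], 0, 1]]'

```text
clock: 4.58
ee_pos: [0.5568, 0.0402, 0.0305]
tool_rot: [0.013, 0.657, 0.754, 0.015]
contact_force: [-0.3, 0.0, -2.1]
width: 0.0628
```

Request:
move_arm --rows '[[[0, 0, 1], 0, 1], [[0, 0, 2], 0, 1], [[0, 0, 2], 0, 1], [[0, 0, 2], 0, 1], [[0, 0, 2], 0, 1]]'

```text
clock: 5.0
ee_pos: [0.5538, 0.0399, 0.1204]
tool_rot: [0.01, 0.657, 0.754, 0.012]
contact_force: [0.7, -0.3, -1.2]
width: 0.0622
```

Request:
move_arm --rows '[[[0, 0, 1], 0, 1], [[0, 0, 0], 0, 1]]'

```text
clock: 5.17
ee_pos: [0.5564, 0.0399, 0.1379]
tool_rot: [0.013, 0.657, 0.754, 0.016]
contact_force: [0.3, 0.0, -1.3]
width: 0.0624
```

Request:
move_arm --rows '[[[-0.28, -2, 0], 0, 1], [[-0.28, -3.5, 0], 0, 1], [[-0.28, -3.5, 0], 0, 1], [[-0.28, -3.5, 0], 0, 1], [[-0.28, -3.5, 0], 0, 1]]'

```text
clock: 5.58
ee_pos: [0.5425, -0.1182, 0.1372]
tool_rot: [0.014, 0.652, 0.758, 0.018]
contact_force: [0.7, -0.2, -1.1]
width: 0.0624
```

Request:
move_arm --rows '[[[-0.28, -3.5, 0], 0, 1], [[-0.28, -3.5, 0], 0, 1], [[-0.28, -3.5, 0], 0, 1], [[-0.28, -3.5, 0], 0, 1], [[-0.28, -3.5, 0], 0, 1]]'

```text
clock: 6.0
ee_pos: [0.5251, -0.3011, 0.1322]
tool_rot: [0.012, 0.652, 0.758, 0.017]
contact_force: [0.8, -0.1, -0.5]
width: 0.0624
```

Request:
move_arm --rows '[[[-0.28, -3, 0], 0, 1], [[0, -2, 0], 0, 1], [[0, -1, 0], 0, 1], [[0, 0, 0], 0, 1]]'

```text
clock: 6.33
ee_pos: [0.5182, -0.3707, 0.1265]
tool_rot: [0.009, 0.655, 0.755, 0.016]
contact_force: [0.3, 0.3, -1.2]
width: 0.0623
```

Request:
move_arm --rows '[[[0.3, -0.5, -2], 0, 1], [[0, 0, -2], 0, 1], [[0, 0, -2], 0, 1], [[0, 0, -1.5], 0, 1], [[0, 0, -1], 0, 1]]'

```text
clock: 6.75
ee_pos: [0.5237, -0.3716, 0.0404]
tool_rot: [0.011, 0.654, 0.756, 0.017]
contact_force: [0.4, 1.4, -0.8]
width: 0.0628
```

Request:
move_arm --rows '[[[0, 0, 0], 0, 1], [[0, 0, 0], 0, 1]]'

```text
clock: 6.92
ee_pos: [0.523, -0.368, 0.0367]
tool_rot: [0.008, 0.654, 0.757, 0.018]
contact_force: [0.6, 0.8, -1.6]
width: 0.0627
```

Request:
move_arm --rows '[[[0, -1, -0.8], 0, 1], [[0, 0, -0.5], 0, 1], [[0, 0, -0.2], 0, 1]]'

```text
clock: 7.17
ee_pos: [0.5248, -0.3785, 0.024]
tool_rot: [0.01, 0.653, 0.757, 0.018]
contact_force: [-0.8, -0.9, -1.3]
width: 0.062
```

Request:
move_arm --rows '[[[0, 0, -0.2], 0, 1]]'

```text
clock: 7.25
ee_pos: [0.5251, -0.379, 0.0223]
tool_rot: [0.01, 0.653, 0.757, 0.018]
contact_force: [-0.4, 0.1, -0.4]
width: 0.0625
```

Request:
move_arm --rows '[[[0, 0, -0.1], 0, 0.1], [[0, 0, 0], 0, 0.1], [[0, 0, 0], 0, 0.1], [[0, 0, 0], 0, 0.1]]'

```text
clock: 7.58
ee_pos: [0.5257, -0.38, 0.0228]
tool_rot: [0.012, 0.653, 0.757, 0.018]
contact_force: [0.7, -0.1, 0.5]
width: 0.0789
```

Request:
move_arm --rows '[[[0, 0, 1.5], 0, 0.1], [[0, 0, 3], 0, 0.1], [[0, 0, 3], 0, 0.1], [[0, 0, 3], 0, 0.1], [[0, 0, 0], 0, 0.1]]'

```text
clock: 8.0
ee_pos: [0.5238, -0.3783, 0.1301]
tool_rot: [0.01, 0.653, 0.757, 0.018]
contact_force: [0.6, 0.4, 1.5]
width: 0.079
```

```bash
python3 - <<'E'
from h import *
d=grab('top');s=grab('side','s2.png')
o=readout.observe();print(o['clock'],o['ee_pos'],o['tool_rot'],o['width'])
a=cv2.resize(d['img'][100:250,240:350],None,fx=3.6,fy=3.6,interpolation=2);b=cv2.resize(s['img'][290:400,290:430],None,fx=2.8,fy=2.8,interpolation=2)
b=cv2.copyMakeBorder(b,0,540-b.shape[0],0,0,0)
cv2.imwrite('pics/c5.png',np.hstack([a,b])[...,::-1])
E
```

```text
8.1 [ 0.52248548 -0.3772887   0.12425534] [0.00617568 0.65325464 0.75690709 0.01766064] 0.07890474361227763
```

View pics/c5.png

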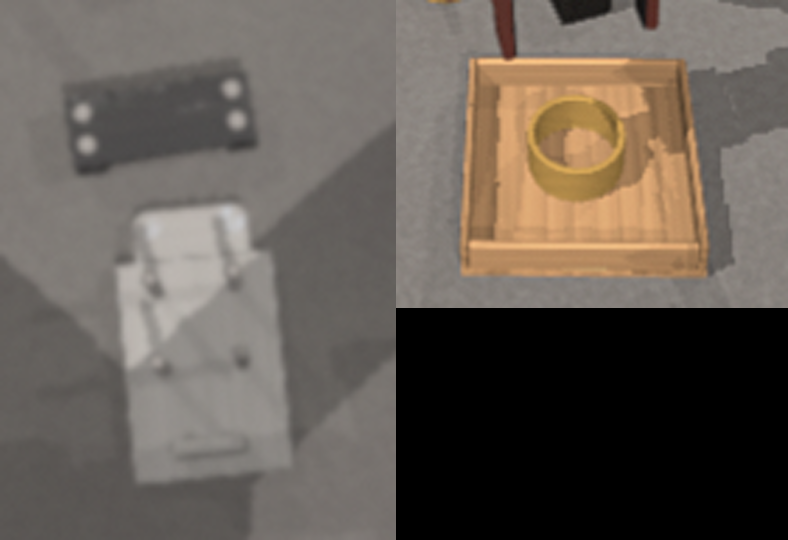

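```bash
python3 - <<'E'
from h import *
d=grab('top'); 
g=cv2.cvtColor(cv2.imread('pics/top0.png'),cv2.COLOR_BGR2GRAY).astype(float)
def edge(line,th):  # first subpixel crossing below th
    i=np.where((line[:-1]>=th)&(line[1:]<th))[0]
    return i[0]+(line[i[0]]-th)/(line[i[0]]-line[i[0]+1]) if len(i) else np.nan
th=100
back=np.array([(u,112+edge(g[112:135,u],th)) for u in range(264,305)])
fr=np.array([(u,153-edge(g[120:154,u][::-1],th)) for u in range(262,312)])
le=np.array([(250+edge(g[v,250:280],th),v) for v in range(128,145)])
ri=np.array([(325-edge(g[v,290:326][::-1],th),v) for v in range(120,138)])
print('front',np.round(fr[:,1],1).tolist())
print('back',np.round(back[:,1],1).tolist())
print('le',np.round(le[:,0],1).tolist()); print('ri',np.round(ri[:,0],1).tolist())
def fit(uv,z):
    uv=uv[~np.isnan(uv).any(1)]; P=onz(d,uv,z)[:,:2]; l=cv2.fitLine(P.astype(np.float32),cv2.DIST_HUBER,0,.001,.001).ravel(); return l
for n,uv,z in(('back',back,.028),('frontL',fr[2:9],0),('frontR',fr[40:47],0),('le',le,.028),('ri',ri,0.014)): print(n,fit(uv,z).round(4))
c=lambda p:np.array(p)/3.6+[240,100]-.36
print('bolts',onz(d,c([(82,112),(232,88),(87,144),(237,121)]),.03).round(4).tolist())
print('postbases',onz(d,c([(155,288),(235,282),(163,367),(243,357)]),.016).round(4).tolist())
print('handle', onz(d,c([(210,440)]),.06))
P=onz(d,c([(137,483),(291,466),(270,248),(116,266)]),.014)[:,:2];print(P.round(4).tolist(),P.mean(0))
E
```

```text
front [148.7, 148.8, 148.7, 148.7, 148.6, 148.6, 148.5, 148.0, 147.5, 146.6, 146.1, 145.9, 145.8, 145.6, 145.4, 145.1, 145.1, 144.9, 144.8, 144.6, 144.3, 144.1, 143.9, 143.9, 143.8, 143.6, 143.3, 143.1, 142.9, 142.8, 142.7, 142.5, 142.2, 142.0, 142.0, 141.9, 141.9, 141.9, 141.5, 141.2, 141.5, 142.1, 142.3, 142.1, 141.9, 141.8, 141.6, 141.5, 141.2, 140.5]
back [122.2, 121.9, 121.9, 121.8, 121.8, 121.8, 121.4, 121.2, 121.0, 121.0, 121.2, 121.0, 120.8, 120.5, 120.2, 120.3, 120.3, 119.9, 119.6, 119.1, 119.0, 119.1, 118.9, 118.6, 118.5, 118.8, 118.6, 118.4, 118.1, 117.9, 117.9, 118.1, 117.7, 117.0, 117.0, 117.2, 117.0, 116.6, 116.4, 116.6, 116.5]
le [257.3, 257.3, 257.5, 257.5, 257.3, 257.3, 257.6, 257.9, 258.1, 258.3, 258.3, 258.3, 258.3, 258.6, 259.1, 259.3, 259.3]
ri [307.8, 308.2, 308.4, 308.4, 308.7, 308.9, 309.2, 309.2, 309.4, 309.5, 310.0, 310.4, 310.3, 310.3, 310.5, 310.8, 311.1, 311.4]
back [ 0.1699 -0.9855  0.7321  0.0688]
frontL [ 0.2052 -0.9787  0.6624  0.1156]
frontR [ 0.0394 -0.9992  0.6813  0.0181]
le [0.9884 0.1521 0.6919 0.1361]
ri [0.9777 0.2102 0.7121 0.0064]
bolts [[0.7005, 0.1246, 0.03], [0.7198, 0.0203, 0.03], [0.6777, 0.1204, 0.03], [0.6962, 0.0163, 0.03]]
postbases [[0.5793, 0.0716, 0.016], [0.5846, 0.0158, 0.016], [0.5239, 0.0646, 0.016], [0.5319, 0.0091, 0.016]]
handle [[0.47147569 0.02858513 0.06      ]]
[[0.4431, 0.0807], [0.4566, -0.0257], [0.6096, -0.0083], [0.5947, 0.0995]] [0.52599269 0.03657003]
```

Request:
move_arm --rows '[[[-0.3, 2, 0], 0, 0.1], [[-0.4, 3.5, 0], 0, 0.1], [[-0.5, 3.8, 0], 0, 0.1], [[-0.5, 3.8, 0], 0, 0.1], [[-0.5, 3.8, 0], 0, 0.1]]'

```text
clock: 8.57
ee_pos: [0.4938, -0.207, 0.1087]
tool_rot: [-0.003, 0.657, 0.753, 0.015]
contact_force: [0.3, -0.5, -0.2]
width: 0.0792
```

Request:
move_arm --rows '[[[-0.5, 3.8, 0], 0, 0.1], [[-0.5, 3.8, 0], 0, 0.1], [[-0.5, 3.8, 0], 0, 0.1], [[-0.5, 3.8, 0], 0, 0.1], [[-0.5, 3, 0], 0, 0.1]]'

```text
clock: 8.98
ee_pos: [0.4605, -0.0148, 0.0967]
tool_rot: [-0.011, 0.658, 0.753, 0.012]
contact_force: [0.4, -0.2, 0.1]
width: 0.0788
```

Request:
move_arm --rows '[[[-0.3, 2, 0], 0, 0.1], [[-0.2, 1, 0], 0, 0.1], [[0, 0.5, 0], 0, 0.1], [[0, 0, 0], 0, 0.1]]'

```text
clock: 9.32
ee_pos: [0.4496, 0.0284, 0.0886]
tool_rot: [-0.016, 0.655, 0.756, 0.009]
contact_force: [1.1, -0.5, 0.4]
width: 0.0795
```

Request:
move_arm --rows '[[[2.0, 0.2, 0.3], -0.025, 0.1], [[0, 0, 0], 0, 0.1], [[0, 0, 0], 0, 0.3]]'

```text
clock: 9.57
ee_pos: [0.4684, 0.0291, 0.0877]
tool_rot: [-0.019, 0.665, 0.747, 0.007]
contact_force: [-0.4, -0.5, -0.8]
width: 0.0753
```

Request:
move_arm --rows '[[[0, 0, -1.5], 0, 0.3], [[0, 0, -1.5], 0, 0.3], [[0, 0, 0], 0, 0.3]]'

```text
clock: 9.82
ee_pos: [0.468, 0.0265, 0.056]
tool_rot: [-0.019, 0.665, 0.746, 0.006]
contact_force: [-1.2, -0.2, -0.2]
width: 0.0621
```

Request:
move_arm --rows '[[[0.15, 0.3, -1.5], 0, 0.3], [[0, 0, -1.2], 0, 0.3], [[0, 0, 0], 0, 0.3], [[0, 0, 0], 0, 1], [[0, 0, 0], 0, 1]]' --newtons 25

```text
clock: 10.23
ee_pos: [0.4683, 0.0267, 0.0285]
tool_rot: [-0.019, 0.667, 0.745, 0.005]
contact_force: [-0.3, 0.3, -0.5]
width: 0.0518
```

Request:
move_arm --rows '[[[0, 0, 0], 0, 1], [[0, 0, 0], 0, 1], [[0, 0, 0], 0, 1], [[0, 0, 0], 0, 1], [[0, 0, 0], 0, 1]]'

```text
clock: 10.65
ee_pos: [0.47, 0.0263, 0.032]
tool_rot: [-0.017, 0.667, 0.745, 0.007]
contact_force: [-0.4, 0.1, 0.0]
width: 0.0183
```

Request:
move_arm --rows '[[[0, 0, 0], 0, 1], [[0, 0, 0], 0, 1], [[0, 0, 0], 0, 1]]'

```text
clock: 10.9
ee_pos: [0.47, 0.0264, 0.0322]
tool_rot: [-0.017, 0.666, 0.745, 0.007]
contact_force: [-0.6, -0.3, -0.0]
width: 0.012
```

Request:
move_arm --rows '[[[0.2, 0, 0], 0.03, 1], [[0.2, 0, 0], 0.03, 1], [[0, 0, 0], 0, 1]]'

```text
clock: 11.15
ee_pos: [0.473, 0.0244, 0.0323]
tool_rot: [-0.017, 0.644, 0.765, 0.004]
contact_force: [1.1, -1.7, -0.7]
width: 0.0123
```

Request:
move_arm --rows '[[[0.37, 0.22, 0], 0.01, 1], [[0.6, 0.11, 0], 0, 1], [[0.6, 0.11, 0], 0, 1], [[0.5, 0.1, 0], 0, 1], [[0, 0, 0], 0, 1]]'

```text
clock: 11.57
ee_pos: [0.4915, 0.0289, 0.0323]
tool_rot: [-0.019, 0.641, 0.767, 0.001]
contact_force: [1.2, -0.2, 0.2]
width: 0.0124
```

```bash
python3 - <<'E'
from h import *
d=grab('top');s=grab('side')
a=cv2.resize(d['img'][100:220,250:330],None,fx=4.5,fy=4.5,interpolation=2);b=cv2.resize(s['img'][160:260,290:430],None,fx=3,fy=3,interpolation=2)
b=cv2.copyMakeBorder(b,0,540-b.shape[0],0,0,0)
cv2.imwrite('pics/c6.png',np.hstack([a,b])[...,::-1])
E
```

```text
(no output)
```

View pics/c6.png

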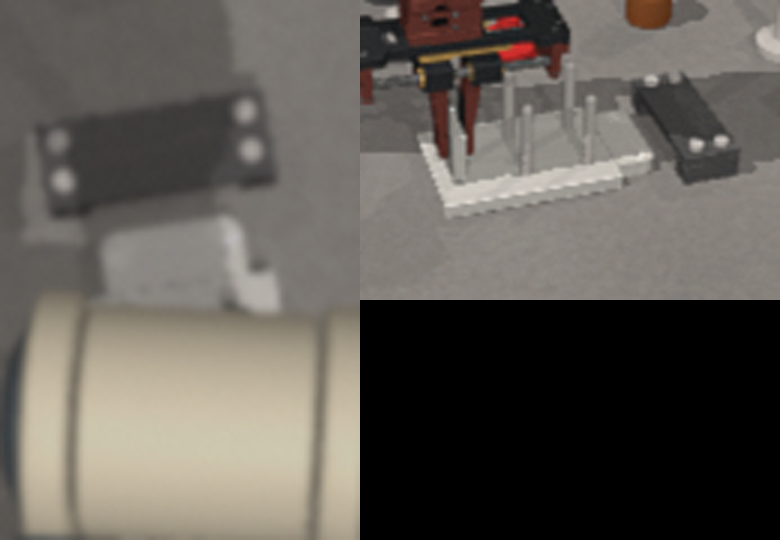

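```bash
python3 - <<'E'
from h import *
d=grab('top')
g=cv2.cvtColor(d['img'],cv2.COLOR_RGB2GRAY).astype(float)
e=np.array([.9838,.179]);n=np.array([-.179,.9838])
for v in range(151,167,3):
    r=cv2.GaussianBlur(g,(1,3),0)[v]; dr=np.diff(r)
    def pk(a,b,s):
        k=a+np.argmax(s*dr[a:b]); y=s*dr[k-1:k+2]; return k+.5+.5*(y[0]-y[2])/(y[0]-2*y[1]+y[2])
    l=pk(266,280,1); rr=pk(295,312,-1); P=onz(d,[(l,v),(rr,v)],.014)[:,:2]
    print(v,round(l,2),round(rr,2),(P@n).round(4),(P@n).mean().round(4),(P@e).round(3))
c=lambda p:np.array(p)/4.5+[250,100]-.39
P=onz(d,c([(58,140),(245,110),(62,181),(251,150)]),.03)[:,:2];print('bolts n',P@n,(P@n).mean())
P=onz(d,c([(90,208),(232,188)]),.0)[:,:2];print('cheek',P@n,(P@n).mean(),P@e)
E
```

```text
151 274.2 303.32 [-0.0231 -0.0961] -0.0596 [0.659 0.647]
154 272.17 303.65 [-0.0168 -0.0957] -0.0563 [0.652 0.64 ]
157 272.21 304.46 [-0.0158 -0.0965] -0.0561 [0.645 0.632]
160 272.54 304.69 [-0.0154 -0.0959] -0.0557 [0.637 0.624]
163 273.06 311.07 [-0.0156 -0.1106] -0.0631 [0.629 0.614]
166 272.54 311.56 [-0.0131 -0.1106] -0.0619 [0.622 0.606]
bolts n [-0.0030142  -0.10884403 -0.00176684 -0.10853349] -0.05553964170432023
cheek [-0.01247334 -0.09458753] -0.05353043779002038 [0.67786046 0.67644681]
```

Request:
move_arm --rows '[[[0.7, 0.13, 0], 0, 1], [[0.7, 0.13, 0], 0, 1], [[0.7, 0.13, 0], 0, 1], [[0.6, 0.11, 0], 0, 1], [[0, 0, 0], 0, 1]]'

```text
clock: 12.13
ee_pos: [0.5152, 0.0339, 0.0323]
tool_rot: [-0.022, 0.641, 0.767, -0.002]
contact_force: [2.1, 0.2, -0.2]
width: 0.0119
```

Request:
move_arm --rows '[[[0.4, 0.07, 0], 0, 1], [[0.3, 0.05, 0], 0, 1], [[0, 0, 0], 0, 1]]'

```text
clock: 12.38
ee_pos: [0.5208, 0.0351, 0.0322]
tool_rot: [-0.024, 0.641, 0.767, -0.003]
contact_force: [0.4, -0.3, 0.4]
width: 0.0125
```

Request:
move_arm --rows '[[[0.4, 0.06, 0], 0, 1], [[0.4, 0.06, 0], 0, 1], [[0.4, 0.06, 0], 0, 1], [[0.3, 0.05, 0], 0, 1]]'

```text
clock: 12.72
ee_pos: [0.5322, 0.0371, 0.0319]
tool_rot: [-0.027, 0.641, 0.767, -0.007]
contact_force: [-10.7, -2.6, 9.9]
width: 0.0173
```

Request:
move_arm --rows '[[[0.3, 0.05, 0], 0, 1]]'

```text
clock: 12.8
ee_pos: [0.5334, 0.0373, 0.032]
tool_rot: [-0.029, 0.641, 0.767, -0.009]
contact_force: [-17.9, -2.9, 10.1]
width: 0.0131
```

Request:
move_arm --rows '[[[0.3, 0.05, 0], 0, 1]]'

```text
clock: 12.88
ee_pos: [0.5333, 0.0372, 0.032]
tool_rot: [-0.032, 0.641, 0.767, -0.013]
contact_force: [-21.2, -4.0, 12.6]
width: 0.0133
```

Request:
move_arm --rows '[[[0, 0, 0], 0, 1], [[0, 0, 0], 0, 0.5], [[0, 0, 0], 0, 0.5], [[0, 0, 0], 0, 0.5], [[0, 0, 0], 0, 0.5]]'

```text
clock: 13.3
ee_pos: [0.5352, 0.0377, 0.0315]
tool_rot: [-0.032, 0.641, 0.767, -0.012]
contact_force: [-0.1, -0.1, 0.1]
width: 0.036
```

Request:
move_arm --rows '[[[0, 0, 2], 0, 0.5], [[0, 0, 3], 0, 0.5], [[0, 0, 3], 0, 0.5], [[0, 0, 3], 0, 0.5], [[0, 0, 0], 0, 0.3]]'

```text
clock: 13.72
ee_pos: [0.5332, 0.038, 0.1419]
tool_rot: [-0.034, 0.641, 0.767, -0.013]
contact_force: [0.5, -1.1, 1.0]
width: 0.0476
```

Request:
move_arm --rows '[[[-0.6, 2, 0.3], 0, 0], [[-0.9, 3.4, 0.3], 0, 0], [[-0.9, 3.5, 0.3], 0, 0], [[-0.9, 3.5, 0.3], 0, 0], [[-0.9, 3.5, 0.3], 0, 0]]'

```text
clock: 14.13
ee_pos: [0.4935, 0.196, 0.159]
tool_rot: [-0.03, 0.646, 0.763, -0.011]
contact_force: [0.1, 0.1, 0.6]
width: 0.0806
```

Request:
move_arm --rows '[[[-0.9, 3.5, 0.3], 0, 0], [[-0.9, 3.5, 0.3], 0, 0], [[-0.9, 3.5, 0.3], 0, 0], [[-0.5, 2.5, 0.2], 0, 0], [[-0.2, 1.2, 0], 0, 0]]'

```text
clock: 14.55
ee_pos: [0.4558, 0.3491, 0.1699]
tool_rot: [-0.03, 0.645, 0.764, -0.009]
contact_force: [0.6, 0.4, 0.8]
width: 0.0874
```

Request:
move_arm --rows '[[[0, 0, 0], 0, 0], [[0, 0, 0], 0, 0], [[0, 0, 0], 0, 0]]'

```text
clock: 14.8
ee_pos: [0.4554, 0.3503, 0.1684]
tool_rot: [-0.03, 0.643, 0.765, -0.009]
contact_force: [-0.2, -0.3, -0.3]
width: 0.0878
```

```bash
python3 - <<'E'
from h import *
d=grab('top','t7.png');s=grab('side','s7.png')
o=readout.observe();print(o['clock'],o['ee_pos'].round(4),o['tool_rot'].round(4),o['width'])
a=cv2.resize(d['img'][100:230,240:340],None,fx=4,fy=4,interpolation=2);b=cv2.resize(s['img'][100:240,240:420],None,fx=2.2,fy=2.2,interpolation=2)
b=cv2.copyMakeBorder(b,0,520-b.shape[0],0,0,0)
cv2.imwrite('pics/c7.png',np.hstack([a,b])[...,::-1])
E
```

```text
14.9 [0.4557 0.3498 0.1685] [-0.0301  0.6437  0.7646 -0.0093] 0.08735492390153728
```

View pics/c7.png

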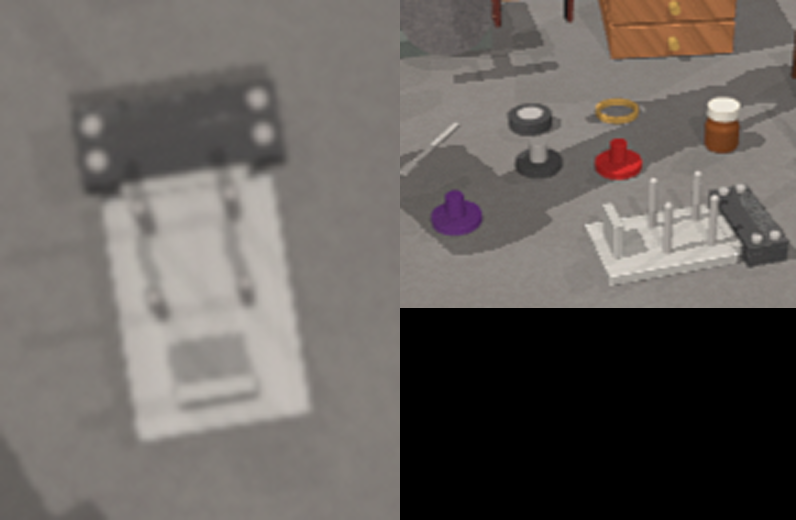

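```bash
python3 - <<'E'
from h import *
d=grab('top');s=grab('side')
e=np.array([.9838,.179]);n=np.array([-.179,.9838]); E=np.c_[e,n]
c=lambda p:np.array(p)/4+[240,100]-.375
P=onz(d,c([(146,230),(234,215),(162,312),(247,298)]),.016)[:,:2];print('posts',(P@E).round(4).tolist(),P.mean(0))
P=onz(d,c([(138,439),(310,411)]),.014)[:,:2];print('rear',(P@E).round(4).tolist())
P=onz(d,c([(103,203),(271,175)]),.014)[:,:2];print('frontcorners',(P@E).round(4).tolist())
f=lambda p:(np.array(p)-[400,0])/2.2+[240,100]-.27
P=onz(s,f([(653,181),(697,175),(668,207),(714,199)]),.080)[:,:2];print('side tops',(P@E).round(4).tolist(),P.mean(0))
# discs
g=cv2.cvtColor(d['img'],cv2.COLOR_RGB2GRAY)
for n_,z,(x0,y0,x1,y1) in(('base',.02,(140,205,190,260)),('top',.012,(188,205,235,255))):
    m=np.zeros_like(g);m[y0:y1,x0:x1]=(g[y0:y1,x0:x1]<72)*255
    cs=max(cv2.findContours(m,0,1)[0],key=cv2.contourArea); print(n_,cv2.boundingRect(cs),np.round(circ(d,cs,z),4),np.round(circ(d,cv2.convexHull(cs),z),4))
brass(d)
H=cv2.cvtColor(s['img'],cv2.COLOR_RGB2HSV)
# side: base disc ; crop
b=cv2.resize(s['img'][135:190,280:330],None,fx=8,fy=8,interpolation=0);a=cv2.resize(d['img'][205:260,140:240],None,fx=4,fy=4,interpolation=0)
cv2.imwrite('pics/c8.png',np.hstack([b,cv2.copyMakeBorder(a,0,220,0,0,0)])[...,::-1])
E
```

```text
posts [[0.6424, -0.0257], [0.643, -0.0821], [0.5889, -0.0276], [0.5891, -0.0819]] [0.61563486 0.056794  ]
rear [[0.5122, -0.0004], [0.5121, -0.1096]]
frontcorners [[0.6644, -0.0012], [0.6653, -0.1094]]
side tops [[0.5886, -0.0321], [0.6424, -0.0342], [0.588, -0.0893], [0.6433, -0.0885]] [0.6165938  0.05017744]
base (140, 226, 11, 34) [0.4129 0.4163 0.0257] [0.4123 0.4329 0.0427]
top (198, 218, 25, 24) [0.4528 0.2502 0.0259] [0.4525 0.2509 0.0303]
brass (407, 301, 92, 9) [ 0.2676 -0.3568  0.0707]
brass (373, 222, 25, 25) [ 0.4464 -0.1885  0.0305]
brass (145, 169, 25, 25) [0.5709 0.39   0.0308]
brass (553, 154, 87, 17) [ 0.6084 -0.7483  0.0777]
brass (372, 144, 24, 25) [ 0.6467 -0.1841  0.0306]
brass (402, 110, 26, 9) [ 0.759  -0.2637  0.0224]
brass (243, 54, 81, 23) [0.8973 0.0859 0.0657]
brass (133, 41, 58, 31) [0.9045 0.3969 0.0579]
```

View pics/c8.png

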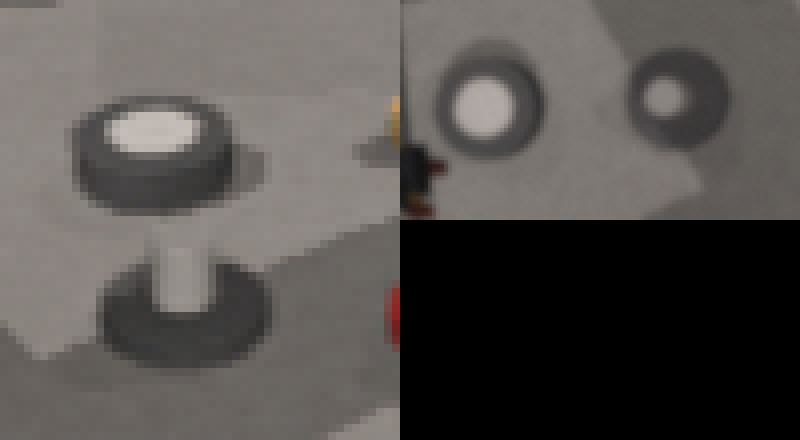

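```bash
python3 - <<'E'
from h import *
d=grab('top');s=grab('side')
def bright(im,x0,y0,x1,y1,t):
    g=cv2.cvtColor(im,cv2.COLOR_RGB2GRAY)[y0:y1,x0:x1]; m=(g>t).astype(np.uint8)
    k,l,st,c=cv2.connectedComponentsWithStats(m); print([(st[i][4],(c[i]+[x0,y0]).round(1).tolist()) for i in range(1,k) if st[i][4]>8]); 
bright(d['img'],146,215,178,250,150); bright(s['img'],288,146,312,156,170)
print(onz(d,[(160.7,231.5)],.02),onz(s,[(298.6,151.0)],.02))
print(onz(d,[(205.6,229.3)],.04),onz(s,[(302.4,165.)],.04))
E
```

```text
[(np.int32(130), [160.5, 231.4])]
[(np.int32(42), [298.7, 150.9])]
[[0.44373764 0.36960356 0.02      ]] [[0.44569631 0.37104113 0.02      ]]
[[0.45057585 0.25331861 0.04      ]] [[0.45423244 0.24620184 0.04      ]]
```

Request:
move_arm --rows '[[[-1.1, 2, -1.5], 0.009, 0], [[0, 0, -2.5], 0, 0], [[0, 0, -2.5], 0, 0], [[0, 0, -2.5], 0, 0], [[0, 0, -1.5], 0, 0]]'

```text
clock: 15.52
ee_pos: [0.4482, 0.3703, 0.0677]
tool_rot: [-0.028, 0.642, 0.766, -0.002]
contact_force: [-0.5, -0.4, -0.3]
width: 0.0878
```

Request:
move_arm --rows '[[[0, 0, 0], 0, 0], [[0, 0, 0], 0, 0], [[0, 0, 0], 0, 0]]'

```text
clock: 15.77
ee_pos: [0.4468, 0.3679, 0.0639]
tool_rot: [-0.029, 0.642, 0.766, -0.006]
contact_force: [-0.0, -0.6, 0.4]
width: 0.0877
```

Request:
move_arm --rows '[[[-0.2, 0.2, -2], 0, 0], [[0, 0, -2], 0, 0], [[0, 0, -1], 0, 0], [[0, 0, 0], 0, 0], [[0, 0, 0], 0, 0]]'

```text
clock: 16.18
ee_pos: [0.4494, 0.372, 0.0218]
tool_rot: [-0.027, 0.643, 0.765, 0.001]
contact_force: [-1.0, -0.8, 0.3]
width: 0.0878
```

Request:
move_arm --rows '[[[-0.4, -0.2, -1.2], 0, 0], [[-0.1, 0, -0.4], 0, 0]]'

```text
clock: 16.35
ee_pos: [0.4461, 0.3709, 0.0086]
tool_rot: [-0.026, 0.643, 0.765, 0.004]
contact_force: [-0.6, -0.1, -0.7]
width: 0.0875
```

Request:
move_arm --rows '[[[0, 0, 0], 0, 0]]'

```text
clock: 16.43
ee_pos: [0.4459, 0.3709, 0.0085]
tool_rot: [-0.027, 0.643, 0.765, 0.004]
contact_force: [-0.4, 0.0, 0.0]
width: 0.0879
```

Close on the base disc.

Request:
move_arm --rows '[[[-0.1, 0, -0.1], 0, 1], [[0, 0, 0], 0, 1], [[0, 0, 0], 0, 1], [[0, 0, -0.1], 0, 1], [[0, 0, 0], 0, 1]]' --newtons 50

```text
clock: 16.85
ee_pos: [0.4448, 0.3713, 0.0076]
tool_rot: [-0.027, 0.643, 0.766, 0.004]
contact_force: [0.2, 0.8, -2.3]
width: 0.0633
```

Request:
move_arm --rows '[[[0, 0, -0.3], 0, 1], [[0, 0, -0.4], 0, 1], [[0, 0, -0.4], 0, 1]]'

```text
clock: 17.1
ee_pos: [0.4448, 0.3713, 0.0075]
tool_rot: [-0.026, 0.643, 0.766, 0.005]
contact_force: [-8.7, -7.9, 20.6]
width: 0.0633
```

Request:
move_arm --rows '[[[0, 0, -0.4], 0, 1], [[0, 0, -0.4], 0, 1], [[0, 0, -0.4], 0, 1]]'

```text
clock: 17.35
ee_pos: [0.4448, 0.3713, 0.0076]
tool_rot: [-0.026, 0.642, 0.766, 0.006]
contact_force: [-8.0, -7.9, 20.8]
width: 0.0634
```

Request:
move_arm --rows '[[[0, 0, 1], 0, 1], [[0, 0, 2.5], 0, 1], [[0, 0, 3], 0, 1], [[0, 0, 3], 0, 1], [[0, 0, 2.5], 0, 1]]'

```text
clock: 17.77
ee_pos: [0.4399, 0.3673, 0.1228]
tool_rot: [-0.028, 0.643, 0.766, -0.003]
contact_force: [1.1, 0.5, -2.5]
width: 0.0629
```

Request:
move_arm --rows '[[[1, -1.8, 0.5], 0, 1], [[1.5, -2.9, 0.2], 0, 1], [[1.8, -3.2, 0.2], 0, 1], [[1.8, -3.2, 0.2], 0, 1], [[1.8, -3.2, 0.2], 0, 1]]'

```text
clock: 18.18
ee_pos: [0.5196, 0.2277, 0.1443]
tool_rot: [-0.028, 0.638, 0.77, 0.003]
contact_force: [1.0, 0.0, -3.2]
width: 0.0631
```

Request:
move_arm --rows '[[[1.8, -3.2, 0.2], 0, 1], [[1.8, -3.2, 0.2], 0, 1], [[1.8, -3.2, 0.2], 0, 1], [[1.5, -2.5, 0.2], 0, 1], [[0.9, -1.7, 0.2], 0, 1]]'

```text
clock: 18.6
ee_pos: [0.6009, 0.0789, 0.1522]
tool_rot: [-0.028, 0.639, 0.769, 0.002]
contact_force: [-0.4, 0.7, -3.7]
width: 0.063
```

Request:
move_arm --rows '[[[0.4, -0.8, 0], 0, 1], [[0, 0, 0], 0, 1], [[0, 0, 0], 0, 1], [[0, 0, 0], 0, 1]]'

```text
clock: 18.93
ee_pos: [0.6057, 0.067, 0.1497]
tool_rot: [-0.029, 0.641, 0.767, 0.0]
contact_force: [0.4, 0.5, -2.3]
width: 0.0632
```

Request:
move_arm --rows '[[[1.0, -0.9, 0], 0, 1], [[0, 0, -1.5], 0, 1], [[0, 0, -1.5], 0, 1], [[0, 0, -0.8], 0, 1], [[0, 0, 0], 0, 1]]'

```text
clock: 19.35
ee_pos: [0.6138, 0.0662, 0.1115]
tool_rot: [-0.03, 0.637, 0.77, 0.001]
contact_force: [-0.8, -0.3, -4.9]
width: 0.0632
```

Request:
move_arm --rows '[[[0, 0, 0], 0, 1], [[0, 0, 0], 0, 1]]'

```text
clock: 19.52
ee_pos: [0.6128, 0.0683, 0.1115]
tool_rot: [-0.03, 0.636, 0.771, 0.001]
contact_force: [-0.2, -0.5, -3.5]
width: 0.0631
```

```bash
python3 - <<'E'
from h import *
s=grab('side');o=readout.observe();print(o['ee_pos'].round(4),o['tool_rot'].round(4))
b=cv2.resize(s['img'][130:230,310:410],None,fx=6,fy=6,interpolation=2);cv2.imwrite('pics/c9.png',b[...,::-1])
E
```

```text
[0.613  0.0683 0.1119] [-0.0302  0.636   0.7711  0.0014]
```

View pics/c9.png

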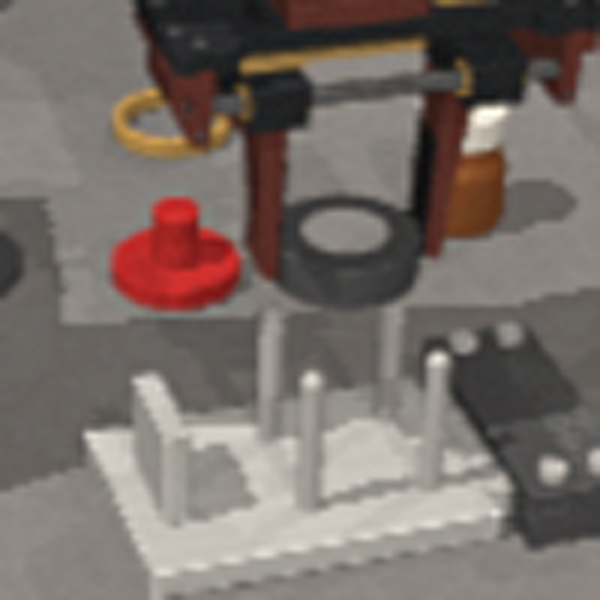

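Request:
move_arm --rows '[[[0.3, -1.1, 0], -0.01, 1], [[0, 0, 0], 0, 1]]'

```text
clock: 19.73
ee_pos: [0.6166, 0.0572, 0.1136]
tool_rot: [-0.029, 0.64, 0.768, 0.002]
contact_force: [-0.1, -0.3, -3.3]
width: 0.063
```

Request:
move_arm --rows '[[[0, 0, 0], 0, 1]]'

```text
clock: 19.82
ee_pos: [0.617, 0.0568, 0.1143]
tool_rot: [-0.029, 0.64, 0.768, 0.003]
contact_force: [0.4, 0.0, -3.9]
width: 0.0631
```

Request:
move_arm --rows '[[[0, 0, 0], 0, 1]]'

```text
clock: 19.9
ee_pos: [0.6173, 0.0562, 0.1148]
tool_rot: [-0.028, 0.64, 0.768, 0.003]
contact_force: [-0.4, 0.4, -3.2]
width: 0.063
```

Request:
move_arm --rows '[[[-0.1, 0.1, -1.2], 0, 1], [[0, 0, -1.0], 0, 1]]'

```text
clock: 20.07
ee_pos: [0.618, 0.0569, 0.0951]
tool_rot: [-0.026, 0.641, 0.767, 0.005]
contact_force: [0.4, -0.1, -4.2]
width: 0.0631
```

Request:
move_arm --rows '[[[0, 0, 0], 0, 1]]'

```text
clock: 20.15
ee_pos: [0.6169, 0.0568, 0.092]
tool_rot: [-0.028, 0.641, 0.767, 0.004]
contact_force: [-0.5, -0.7, -4.0]
width: 0.0629
```

Request:
move_arm --rows '[[[-0.1, 0.05, -0.8], 0, 1], [[-0.05, 0, -0.7], 0, 1]]'

```text
clock: 20.32
ee_pos: [0.6154, 0.0575, 0.076]
tool_rot: [-0.027, 0.641, 0.767, 0.004]
contact_force: [-0.2, -0.6, -4.9]
width: 0.063
```

Request:
move_arm --rows '[[[-0.05, 0, -0.6], 0, 1]]'

```text
clock: 20.4
ee_pos: [0.6145, 0.0575, 0.0688]
tool_rot: [-0.028, 0.641, 0.767, 0.004]
contact_force: [-0.0, -0.1, -2.7]
width: 0.0631
```

Request:
move_arm --rows '[[[0.15, 0, -1], 0, 1], [[0, 0, -1], 0, 1]]'

```text
clock: 20.57
ee_pos: [0.6161, 0.0577, 0.0473]
tool_rot: [-0.028, 0.64, 0.768, 0.004]
contact_force: [0.2, 0.4, -3.5]
width: 0.0631
```

Request:
move_arm --rows '[[[0, 0, -0.9], 0, 1], [[0, 0, -0.7], 0, 1]]'

```text
clock: 20.73
ee_pos: [0.6155, 0.0578, 0.0281]
tool_rot: [-0.028, 0.64, 0.768, 0.003]
contact_force: [-0.8, 0.8, -3.4]
width: 0.063
```

Request:
move_arm --rows '[[[0, 0, -0.4], 0, 1]]'

```text
clock: 20.82
ee_pos: [0.6148, 0.0577, 0.0222]
tool_rot: [-0.029, 0.64, 0.768, 0.003]
contact_force: [0.5, -0.0, -3.6]
width: 0.063
```

Request:
move_arm --rows '[[[0, 0, -0.2], 0, 1]]'

```text
clock: 20.9
ee_pos: [0.6147, 0.0578, 0.0213]
tool_rot: [-0.029, 0.64, 0.768, 0.002]
contact_force: [-6.4, -1.3, 19.5]
width: 0.0633
```

Request:
move_arm --rows '[[[0, 0, -0.1], 0, 0.15], [[0, 0, 0], 0, 0.15], [[0, 0, 0], 0, 0.15], [[0, 0, 0], 0, 0.15]]'

```text
clock: 21.23
ee_pos: [0.617, 0.0579, 0.0239]
tool_rot: [-0.027, 0.64, 0.768, 0.005]
contact_force: [-0.4, 0.0, -0.3]
width: 0.075
```

Request:
move_arm --rows '[[[0, 0, 0], 0, 0.15], [[0, 0, 0], 0, 0.15], [[0, 0, 1.5], 0, 0.15], [[0, 0, 2.5], 0, 0.15], [[0, 0, 3], 0, 0.15]]'

```text
clock: 21.65
ee_pos: [0.6129, 0.0577, 0.0874]
tool_rot: [-0.032, 0.64, 0.767, 0.0]
contact_force: [0.5, -0.0, 0.6]
width: 0.0744
```

Request:
move_arm --rows '[[[0, 0, 3], 0, 0.15], [[0, 0, 1.5], 0, 0], [[0, 0, 0.5], 0, 0]]'

```text
clock: 21.9
ee_pos: [0.6142, 0.0578, 0.145]
tool_rot: [-0.029, 0.64, 0.768, 0.002]
contact_force: [0.3, -0.4, 0.6]
width: 0.0845
```

Request:
move_arm --rows '[[[0.3, -1.5, 0], 0, 0], [[0.4, -3, 0.1], 0, 0], [[0.4, -3.3, 0.1], 0, 0], [[0.4, -3.3, 0.1], 0, 0], [[0.4, -3.3, 0.1], 0, 0]]'

```text
clock: 22.32
ee_pos: [0.6333, -0.0875, 0.147]
tool_rot: [-0.03, 0.636, 0.771, 0.003]
contact_force: [0.5, -0.0, 0.2]
width: 0.0876
```

Request:
move_arm --rows '[[[0.4, -3.3, 0.1], 0, 0], [[0.4, -2.5, 0.1], 0, 0], [[0.2, -1.5, 0], 0, 0], [[0.1, -0.7, 0], 0, 0], [[0, 0, 0], 0, 0]]'

```text
clock: 22.73
ee_pos: [0.6405, -0.1844, 0.1381]
tool_rot: [-0.034, 0.64, 0.768, -0.001]
contact_force: [0.5, 0.4, 0.2]
width: 0.0877
```

Request:
move_arm --rows '[[[0, 0, 0], 0, 0], [[0, 0, 0], 0, 0]]'

```text
clock: 22.9
ee_pos: [0.6395, -0.1845, 0.1355]
tool_rot: [-0.036, 0.64, 0.767, -0.001]
contact_force: [0.2, 1.1, 0.5]
width: 0.0877
```

```bash
python3 - <<'E'
from h import *
d=grab('top');s=grab('side');o=readout.observe();print(o['ee_pos'].round(4),o['tool_rot'].round(4))
brass(d)
a=cv2.resize(d['img'][110:225,250:350],None,fx=3.8,fy=3.8,interpolation=2);b=cv2.resize(s['img'][160:240,320:410],None,fx=4.5,fy=4.5,interpolation=2)
b=cv2.copyMakeBorder(b,0,a.shape[0]-b.shape[0],0,0,0)
cv2.imwrite('pics/c10.png',np.hstack([a,b])[...,::-1])
E
```

```text
[ 0.6398 -0.1838  0.1359] [-0.0361  0.6397  0.7677 -0.001 ]
brass (407, 300, 92, 10) [ 0.2633 -0.358   0.0705]
brass (145, 169, 25, 25) [0.5709 0.3902 0.031 ]
brass (554, 154, 86, 17) [ 0.5984 -0.7518  0.0797]
brass (243, 54, 79, 23) [0.8985 0.0876 0.0652]
brass (134, 41, 57, 31) [0.9007 0.3989 0.0602]
```

View pics/c10.png

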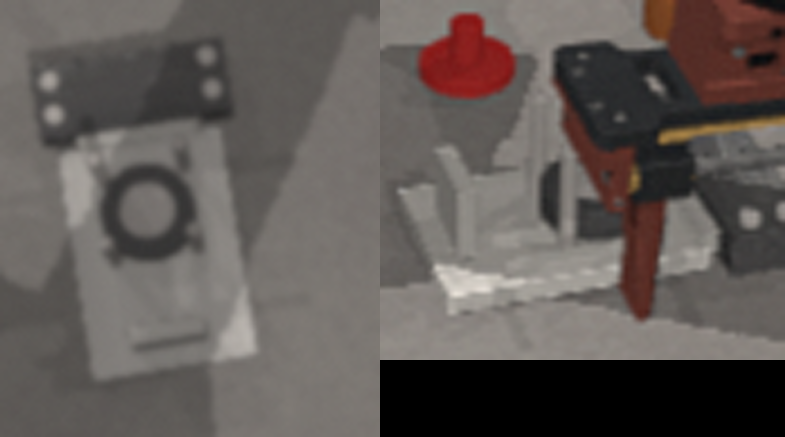

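```bash
cat >> h.py <<'E'
def sidebrass(s,z=.005):
    for c in blobs(s,(12,90,70),(28,255,255),40):
        x,y,w,h=cv2.boundingRect(c)
        if 15<w<36 and h<28: print('side',(x,y,w,h),onz(s,[(x+w/2-.5,y+h/2-.5)],z)[0].round(4))
E
python3 - <<'E'
from h import *
s=grab('side');sidebrass(s)
s=dict(s);s['img']=cv2.cvtColor(cv2.imread('pics/side0.png'),cv2.COLOR_BGR2RGB);sidebrass(s)
E
```

```text
side (293, 268, 29, 23) [ 0.4468 -0.1912  0.005 ]
side (384, 261, 30, 22) [ 0.6497 -0.1875  0.005 ]
side (382, 185, 31, 7) [0.7157 0.148  0.005 ]
side (329, 145, 20, 11) [0.5746 0.3912 0.005 ]
side (0, 0, 19, 22) [-1.616   2.8239  0.005 ]
side (293, 268, 29, 23) [ 0.4468 -0.1912  0.005 ]
side (384, 261, 30, 22) [ 0.6497 -0.1875  0.005 ]
side (338, 196, 18, 23) [0.5637 0.0706 0.005 ]
side (329, 145, 20, 11) [0.5746 0.3912 0.005 ]
```

Request:
move_arm --rows '[[[0.6, 0, -1.5], -0.006, 0], [[0, 0, -2.2], 0, 0], [[0, 0, -2.2], 0, 0], [[0, 0, -2], 0, 0], [[0, 0, -1], 0, 0]]'

```text
clock: 23.47
ee_pos: [0.6503, -0.1793, 0.0474]
tool_rot: [-0.03, 0.64, 0.768, 0.002]
contact_force: [0.3, -0.4, -0.1]
width: 0.0878
```

Request:
move_arm --rows '[[[0, 0, 0], 0, 0], [[0, 0, 0], 0, 0]]'

```text
clock: 23.63
ee_pos: [0.6489, -0.1773, 0.0428]
tool_rot: [-0.033, 0.64, 0.768, 0.001]
contact_force: [-0.3, -0.7, 0.9]
width: 0.0876
```

Request:
move_arm --rows '[[[-0.1, -0.7, -1.5], 0, 0], [[0, 0, -1.2], 0, 0], [[0, 0, 0], 0, 0], [[0, 0, 0], 0, 0]]'

```text
clock: 23.97
ee_pos: [0.6495, -0.1851, 0.0161]
tool_rot: [-0.031, 0.639, 0.768, 0.001]
contact_force: [0.7, -0.6, 0.3]
width: 0.0877
```

Request:
move_arm --rows '[[[0, -0.1, -0.9], 0, 0], [[0, 0, 0], 0, 0]]'

```text
clock: 24.13
ee_pos: [0.6499, -0.1866, 0.007]
tool_rot: [-0.031, 0.64, 0.768, 0.002]
contact_force: [-0.1, -0.2, -0.0]
width: 0.0873
```

Request:
move_arm --rows '[[[-0.25, 0.2, -0.25], 0, 1], [[0, 0, 0], 0, 1], [[0, 0, 0], 0, 1], [[0, 0, 0], 0, 1], [[0, 0, 0], 0, 1]]' --newtons 35

```text
clock: 24.55
ee_pos: [0.6477, -0.1846, 0.0055]
tool_rot: [-0.03, 0.64, 0.768, 0.002]
contact_force: [0.1, 0.2, -0.5]
width: 0.0628
```

Request:
move_arm --rows '[[[0, 0, 0], 0, 1]]'

```text
clock: 24.63
ee_pos: [0.6477, -0.1846, 0.0057]
tool_rot: [-0.03, 0.64, 0.768, 0.002]
contact_force: [0.2, 0.4, 0.5]
width: 0.0629
```

Request:
move_arm --rows '[[[0, 0, 1], 0, 1], [[0, 0, 2.5], 0, 1], [[0, 0, 3], 0, 1], [[0, 0, 3], 0, 1], [[0, 0, 2], 0, 1]]'

```text
clock: 25.05
ee_pos: [0.643, -0.1829, 0.119]
tool_rot: [-0.036, 0.639, 0.768, -0.0]
contact_force: [1.3, -0.4, -0.0]
width: 0.0627
```

Request:
move_arm --rows '[[[-0.2, 1.5, 1], 0, 1], [[-0.4, 3, 0.2], 0, 1], [[-0.4, 3.3, 0.2], 0, 1], [[-0.4, 3.3, 0.2], 0, 1], [[-0.4, 3.3, 0.2], 0, 1]]'

```text
clock: 25.47
ee_pos: [0.6258, -0.0387, 0.1476]
tool_rot: [-0.03, 0.644, 0.765, 0.002]
contact_force: [0.9, -0.3, -0.2]
width: 0.0628
```

Request:
move_arm --rows '[[[-0.4, 3.2, 0.2], 0, 1], [[-0.4, 2.5, 0.1], 0, 1], [[-0.2, 1.5, 0], 0, 1], [[-0.2, 0.7, 0], 0, 1], [[0, 0, 0], 0, 1]]'

```text
clock: 25.88
ee_pos: [0.6093, 0.0564, 0.1528]
tool_rot: [-0.031, 0.64, 0.768, 0.004]
contact_force: [0.0, 0.3, 0.1]
width: 0.0632
```

Request:
move_arm --rows '[[[0, 0, 0], 0, 1], [[0, 0, 0], 0, 1]]'

```text
clock: 26.05
ee_pos: [0.6089, 0.0565, 0.1528]
tool_rot: [-0.031, 0.639, 0.768, 0.004]
contact_force: [0.0, -0.3, 0.1]
width: 0.0628
```

Request:
move_arm --rows '[[[0.6, 0, -1.5], 0, 1], [[0, 0, -1.8], 0, 1], [[0, 0, -1.5], 0, 1], [[0, 0, -0.4], 0, 1]]'

```text
clock: 26.38
ee_pos: [0.6175, 0.0518, 0.0979]
tool_rot: [-0.029, 0.642, 0.767, 0.004]
contact_force: [0.1, -0.8, 0.1]
width: 0.0628
```

Request:
move_arm --rows '[[[0, 0, 0], 0, 1], [[0, 0, 0], 0, 1]]'

```text
clock: 26.55
ee_pos: [0.6167, 0.0498, 0.0942]
tool_rot: [-0.031, 0.643, 0.766, 0.003]
contact_force: [0.1, 0.5, -0.6]
width: 0.0632
```

Request:
move_arm --rows '[[[-0.05, 0.6, 0.1], 0.004, 1], [[0, 0, 0], 0, 1]]'

```text
clock: 26.72
ee_pos: [0.6166, 0.0551, 0.0954]
tool_rot: [-0.031, 0.642, 0.766, 0.003]
contact_force: [0.5, -0.4, -0.8]
width: 0.0627
```

Request:
move_arm --rows '[[[0, 0, 0], 0, 1], [[0, 0, 0], 0, 1]]'

```text
clock: 26.88
ee_pos: [0.6174, 0.0554, 0.097]
tool_rot: [-0.03, 0.642, 0.767, 0.003]
contact_force: [1.3, -0.1, -1.0]
width: 0.0629
```

Request:
move_arm --rows '[[[-0.1, 0.05, -0.8], 0, 1], [[-0.05, 0, -0.8], 0, 1]]'

```text
clock: 27.05
ee_pos: [0.6176, 0.0562, 0.0836]
tool_rot: [-0.027, 0.641, 0.767, 0.005]
contact_force: [-0.0, 0.2, -0.7]
width: 0.0632
```

Request:
move_arm --rows '[[[0, 0, -0.8], 0, 1]]'

```text
clock: 27.13
ee_pos: [0.6177, 0.0563, 0.0754]
tool_rot: [-0.027, 0.641, 0.767, 0.006]
contact_force: [0.1, 0.1, -0.7]
width: 0.0629
```

Request:
move_arm --rows '[[[0, 0, -0.7], 0, 1]]'

```text
clock: 27.22
ee_pos: [0.6175, 0.0564, 0.0672]
tool_rot: [-0.027, 0.641, 0.767, 0.006]
contact_force: [0.3, -0.2, -0.2]
width: 0.063
```

Request:
move_arm --rows '[[[-0.1, 0, -1], 0, 1], [[0, 0, -0.8], 0, 1]]'

```text
clock: 27.38
ee_pos: [0.616, 0.0564, 0.0468]
tool_rot: [-0.027, 0.641, 0.767, 0.005]
contact_force: [-0.5, -0.7, -0.4]
width: 0.0628
```

Request:
move_arm --rows '[[[0, 0, -0.5], 0, 1]]'

```text
clock: 27.47
ee_pos: [0.6152, 0.0564, 0.0398]
tool_rot: [-0.028, 0.641, 0.767, 0.005]
contact_force: [0.6, -0.3, 0.3]
width: 0.0623
```

Request:
move_arm --rows '[[[0, 0, -0.2], 0, 1]]'

```text
clock: 27.55
ee_pos: [0.6155, 0.0563, 0.0384]
tool_rot: [-0.028, 0.641, 0.767, 0.005]
contact_force: [-4.3, -1.4, 19.8]
width: 0.0631
```

Seated. Release, lift, head to blank 3.

Request:
move_arm --rows '[[[0, 0, 0.05], 0, 0.15], [[0, 0, 0], 0, 0.15], [[0, 0, 0], 0, 0.15], [[0, 0, 0], 0, 0.15]]'

```text
clock: 27.88
ee_pos: [0.6157, 0.0563, 0.0387]
tool_rot: [-0.028, 0.641, 0.767, 0.005]
contact_force: [0.1, -0.7, 1.1]
width: 0.0749
```

Request:
move_arm --rows '[[[0, 0, 0], 0, 0.15], [[0, 0, 1.5], 0, 0.15], [[0, 0, 2.5], 0, 0.15], [[0, 0, 3], 0, 0.15], [[0, 0, 3], 0, 0.15]]'

```text
clock: 28.3
ee_pos: [0.6099, 0.0561, 0.1301]
tool_rot: [-0.035, 0.641, 0.766, -0.001]
contact_force: [0.9, -0.3, 0.3]
width: 0.0747
```

Request:
move_arm --rows '[[[-1, -1.5, 0], 0, 0], [[-2, -3, 0.2], 0, 0], [[-2.2, -3.2, 0.2], 0, 0], [[-2.2, -3.2, 0.2], 0, 0], [[-2.2, -3.2, 0.2], 0, 0]]'

```text
clock: 28.72
ee_pos: [0.5164, -0.0827, 0.1469]
tool_rot: [-0.03, 0.637, 0.77, 0.004]
contact_force: [-0.5, -1.5, -0.2]
width: 0.0877
```

Request:
move_arm --rows '[[[-2.2, -3.2, 0.2], 0, 0], [[-2, -3, 0.2], 0, 0], [[-1.5, -2, 0], 0, 0], [[-0.7, -1, 0], 0, 0], [[0, 0, 0], 0, 0]]'

```text
clock: 29.13
ee_pos: [0.4451, -0.1836, 0.1522]
tool_rot: [-0.028, 0.639, 0.768, 0.003]
contact_force: [-0.0, -0.2, -0.1]
width: 0.0881
```

```bash
python3 - <<'E'
from h import *
d=grab('top');s=grab('side');o=readout.observe();print(o['clock'],o['ee_pos'].round(4),o['tool_rot'].round(4))
brass(d);sidebrass(s)
a=cv2.resize(d['img'][110:225,250:350],None,fx=3.8,fy=3.8,interpolation=2);b=cv2.resize(s['img'][160:240,320:410],None,fx=4.5,fy=4.5,interpolation=2)
b=cv2.copyMakeBorder(b,0,a.shape[0]-b.shape[0],0,0,0)
cv2.imwrite('pics/c11.png',np.hstack([a,b])[...,::-1])
E
```

```text
29.2333 [ 0.4464 -0.1818  0.1521] [-0.0282  0.6387  0.7689  0.0037]
brass (453, 301, 46, 9) [ 0.2685 -0.4171  0.0365]
brass (407, 301, 31, 9) [ 0.2757 -0.279   0.0259]
brass (439, 172, 56, 32) [ 0.5751 -0.4044  0.053 ]
brass (144, 169, 26, 25) [0.5709 0.3904 0.0311]
brass (553, 154, 87, 17) [ 0.6047 -0.7496  0.0785]
brass (277, 152, 25, 26) [0.6201 0.0582 0.029 ]
brass (402, 110, 26, 9) [ 0.759  -0.2637  0.0224]
brass (243, 54, 81, 23) [0.8973 0.0859 0.0657]
brass (133, 41, 58, 31) [0.9009 0.3989 0.0605]
side (293, 268, 29, 23) [ 0.4468 -0.1912  0.005 ]
side (363, 191, 18, 17) [0.6357 0.101  0.005 ]
side (273, 183, 35, 8) [0.415  0.1885 0.005 ]
side (315, 168, 19, 6) [0.5183 0.2669 0.005 ]
side (329, 145, 20, 11) [0.5746 0.3912 0.005 ]
```

View pics/c11.png

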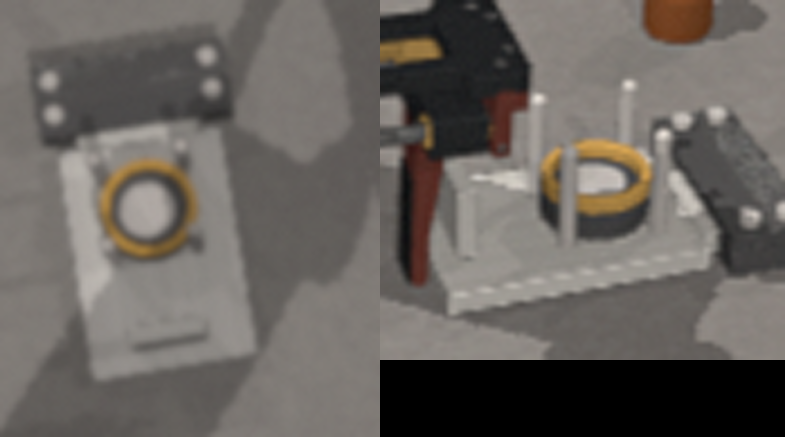

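Request:
move_arm --rows '[[[0, -0.9, -1.5], 0, 0], [[0, 0, -2.5], 0, 0], [[0, 0, -2.5], 0, 0], [[0, 0, -2.5], 0, 0], [[0, 0, -1.5], 0, 0]]'

```text
clock: 29.65
ee_pos: [0.453, -0.1868, 0.0486]
tool_rot: [-0.023, 0.636, 0.771, 0.006]
contact_force: [-0.4, -0.1, -0.4]
width: 0.0878
```

Request:
move_arm --rows '[[[0, 0, -0.5], 0, 0], [[0, 0, 0], 0, 0], [[0, 0, 0], 0, 0]]'

```text
clock: 29.9
ee_pos: [0.4527, -0.1823, 0.0389]
tool_rot: [-0.027, 0.634, 0.773, 0.006]
contact_force: [-0.3, -0.4, 0.5]
width: 0.088
```

Request:
move_arm --rows '[[[-0.7, -0.7, -1.2], -0.01, 0], [[0, 0, -1.2], 0, 0], [[0, 0, 0], 0, 0], [[0, 0, 0], 0, 0]]'

```text
clock: 30.23
ee_pos: [0.4474, -0.1901, 0.0161]
tool_rot: [-0.024, 0.638, 0.77, 0.007]
contact_force: [0.0, -0.3, 0.6]
width: 0.0876
```

Request:
move_arm --rows '[[[0, 0, -0.8], 0, 0], [[0, 0, 0], 0, 0]]'

```text
clock: 30.4
ee_pos: [0.4477, -0.1905, 0.008]
tool_rot: [-0.024, 0.638, 0.77, 0.007]
contact_force: [0.3, 0.6, -1.4]
width: 0.088
```

Request:
move_arm --rows '[[[-0.15, 0.2, -0.3], 0, 1], [[0, 0, 0], 0, 1], [[0, 0, 0], 0, 1], [[0, 0, 0], 0, 1], [[0, 0, 0], 0, 1]]'

```text
clock: 30.82
ee_pos: [0.4464, -0.1885, 0.0053]
tool_rot: [-0.023, 0.638, 0.77, 0.007]
contact_force: [-0.5, 0.1, -0.3]
width: 0.0619
```

Request:
move_arm --rows '[[[0, 0, 0], 0, 1]]'

```text
clock: 30.9
ee_pos: [0.4465, -0.1885, 0.0054]
tool_rot: [-0.023, 0.638, 0.77, 0.007]
contact_force: [-0.5, -0.1, -0.3]
width: 0.0617
```

```bash
python3 - <<'E'
from h import *
s=grab('side');o=readout.observe();print(o['clock'],o['width'],proj(s,o['ee_pos']),proj(s,[.446,-.1885,.005]));sidebrass(s)
b=cv2.resize(s['img'][235:310,260:350],None,fx=6,fy=6,interpolation=2)
cv2.imwrite('pics/c12.png',b[...,::-1])
E
```

```text
30.95 0.06180097790299385 [[306.77217552 278.02335932]] [[306.56440884 278.15941099]]
side (294, 268, 29, 23) [ 0.449  -0.1914  0.005 ]
side (364, 191, 16, 17) [0.6357 0.101  0.005 ]
side (329, 145, 20, 11) [0.5746 0.3912 0.005 ]
```

View pics/c12.png

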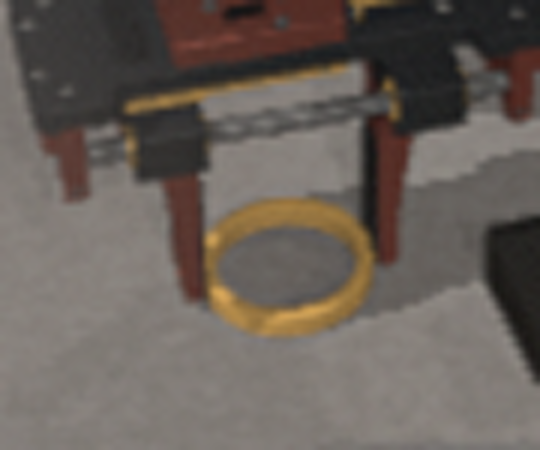

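Request:
move_arm --rows '[[[0, 0, 1], 0, 1], [[0, 0, 2.5], 0, 1], [[0, 0, 3], 0, 1], [[0, 0, 3], 0, 1], [[0, 0, 2], 0, 1]]'

```text
clock: 31.37
ee_pos: [0.4419, -0.1861, 0.1204]
tool_rot: [-0.029, 0.638, 0.769, 0.006]
contact_force: [0.6, 0.0, -0.9]
width: 0.0619
```

Request:
move_arm --rows '[[[1, 1.5, 1], 0, 1], [[2, 2.9, 0.2], 0, 1], [[2.2, 3.1, 0.2], 0, 1], [[2.2, 3.1, 0.2], 0, 1], [[2.2, 3.1, 0.2], 0, 1]]'

```text
clock: 31.78
ee_pos: [0.541, -0.0515, 0.1532]
tool_rot: [-0.02, 0.643, 0.766, 0.007]
contact_force: [0.9, -0.4, -0.2]
width: 0.0619
```

Request:
move_arm --rows '[[[2.2, 3.1, 0.2], 0, 1], [[2, 2.9, 0.2], 0, 1], [[1.6, 2, 0], 0, 1], [[0.8, 1, 0], 0, 1], [[0.3, 0.3, 0], 0, 1]]'

```text
clock: 32.2
ee_pos: [0.6154, 0.0533, 0.1626]
tool_rot: [-0.019, 0.64, 0.768, 0.01]
contact_force: [-0.8, -0.8, -1.6]
width: 0.0618
```

Request:
move_arm --rows '[[[0, 0, 0], 0, 1], [[0, 0, 0], 0, 1], [[0, 0, 0], 0, 1]]'

```text
clock: 32.45
ee_pos: [0.6152, 0.0532, 0.1635]
tool_rot: [-0.019, 0.64, 0.768, 0.01]
contact_force: [-0.2, 0.2, -1.2]
width: 0.0615
```

Request:
move_arm --rows '[[[0.1, 0.5, -1.5], 0, 1], [[0, 0, -1.8], 0, 1], [[0, 0, -1.5], 0, 1], [[0, 0, -0.8], 0, 1], [[0, 0, -0.3], 0, 1]]'

```text
clock: 32.87
ee_pos: [0.6152, 0.0521, 0.1067]
tool_rot: [-0.016, 0.643, 0.766, 0.011]
contact_force: [0.3, 0.4, -1.0]
width: 0.0615
```

Request:
move_arm --rows '[[[0, 0, 0], 0, 1], [[0, 0, 0], 0, 1]]'

```text
clock: 33.03
ee_pos: [0.6144, 0.0506, 0.1066]
tool_rot: [-0.016, 0.644, 0.765, 0.01]
contact_force: [0.5, -0.3, -0.1]
width: 0.0619
```

Request:
move_arm --rows '[[[0.1, 0.5, -0.3], 0.008, 1], [[0, 0, 0], 0, 1]]'

```text
clock: 33.2
ee_pos: [0.616, 0.0552, 0.1052]
tool_rot: [-0.016, 0.641, 0.768, 0.011]
contact_force: [0.2, 0.8, 0.0]
width: 0.0619
```

Request:
move_arm --rows '[[[0, 0, -0.5], 0, 1], [[0, 0, 0], 0, 1]]'

```text
clock: 33.37
ee_pos: [0.6167, 0.0556, 0.1013]
tool_rot: [-0.015, 0.64, 0.768, 0.012]
contact_force: [-0.2, 0.1, -1.5]
width: 0.0617
```

Request:
move_arm --rows '[[[-0.05, 0.03, -0.8], 0, 1], [[-0.05, 0, -0.8], 0, 1]]'

```text
clock: 33.53
ee_pos: [0.6171, 0.0562, 0.0869]
tool_rot: [-0.013, 0.64, 0.768, 0.013]
contact_force: [0.1, 0.5, -1.5]
width: 0.0618
```

Request:
move_arm --rows '[[[0, 0, -0.8], 0, 1]]'

```text
clock: 33.62
ee_pos: [0.6172, 0.0563, 0.0783]
tool_rot: [-0.013, 0.64, 0.768, 0.014]
contact_force: [-0.5, 0.4, 0.3]
width: 0.0617
```

Request:
move_arm --rows '[[[0, 0, -0.7], 0, 1]]'

```text
clock: 33.7
ee_pos: [0.6168, 0.0563, 0.0699]
tool_rot: [-0.013, 0.64, 0.768, 0.013]
contact_force: [-0.4, -0.1, -1.0]
width: 0.0621
```

Request:
move_arm --rows '[[[-0.05, 0, -0.9], 0, 1], [[0, 0, -0.5], 0, 1]]'

```text
clock: 33.87
ee_pos: [0.6155, 0.0563, 0.0528]
tool_rot: [-0.014, 0.64, 0.768, 0.012]
contact_force: [0.3, 0.2, -0.9]
width: 0.0619
```

Request:
move_arm --rows '[[[0, 0, -0.3], 0, 1]]'

```text
clock: 33.95
ee_pos: [0.6151, 0.0562, 0.049]
tool_rot: [-0.014, 0.64, 0.768, 0.012]
contact_force: [-2.8, -2.0, 25.6]
width: 0.0617
```

Request:
move_arm --rows '[[[0, 0, -0.2], 0, 1]]'

```text
clock: 34.03
ee_pos: [0.6152, 0.0562, 0.0491]
tool_rot: [-0.014, 0.64, 0.768, 0.012]
contact_force: [-7.7, 0.4, 21.3]
width: 0.0615
```

Request:
move_arm --rows '[[[0, 0, 0.05], 0, 0.15], [[0, 0, 0], 0, 0.15], [[0, 0, 0], 0, 0.15], [[0, 0, 0], 0, 0.15]]'

```text
clock: 34.37
ee_pos: [0.6159, 0.0561, 0.0507]
tool_rot: [-0.013, 0.64, 0.768, 0.013]
contact_force: [0.2, 0.5, -0.1]
width: 0.0746
```

Request:
move_arm --rows '[[[0, 0, 0], 0, 0.15], [[0, 0, 1.5], 0, 0.15], [[0, 0, 2.5], 0, 0.15], [[0, 0, 3], 0, 0.15], [[0, 0, 2.5], 0, 0.15]]'

```text
clock: 34.78
ee_pos: [0.6105, 0.0559, 0.1375]
tool_rot: [-0.02, 0.64, 0.768, 0.007]
contact_force: [0.6, -0.1, 0.6]
width: 0.0744
```

Request:
move_arm --rows '[[[-0.3, 1.5, 0], 0, 0], [[-0.4, 3, 0.2], 0, 0], [[-0.4, 3.4, 0.2], 0, 0], [[-0.4, 3.4, 0.2], 0, 0], [[-0.4, 3.4, 0.2], 0, 0]]'

```text
clock: 35.2
ee_pos: [0.5936, 0.2028, 0.1501]
tool_rot: [-0.016, 0.645, 0.764, 0.01]
contact_force: [0.5, -1.1, -0.4]
width: 0.0881
```

Request:
move_arm --rows '[[[-0.4, 3.4, 0.2], 0, 0], [[-0.4, 3.4, 0.2], 0, 0], [[-0.4, 3.4, 0.2], 0, 0], [[-0.4, 3.2, 0.1], 0, 0], [[-0.4, 2.5, 0], 0, 0]]'

```text
clock: 35.62
ee_pos: [0.5679, 0.3741, 0.1508]
tool_rot: [-0.018, 0.644, 0.765, 0.008]
contact_force: [0.3, 0.5, 0.3]
width: 0.0878
```

Request:
move_arm --rows '[[[-0.1, 1.5, 0], 0, 0], [[0, 0.7, 0], 0, 0], [[0, 0, 0], 0, 0], [[0, 0, 0], 0, 0]]'

```text
clock: 35.95
ee_pos: [0.5627, 0.4033, 0.1454]
tool_rot: [-0.019, 0.641, 0.767, 0.005]
contact_force: [-0.6, 0.1, -0.4]
width: 0.0877
```

```bash
python3 - <<'E'
from h import *
d=grab('top');s=grab('side');o=readout.observe();print(o['clock'],o['ee_pos'].round(4),o['tool_rot'].round(4))
brass(d);sidebrass(s); brass(d,.054)
a=cv2.resize(d['img'][110:225,250:350],None,fx=3.8,fy=3.8,interpolation=2);b=cv2.resize(s['img'][160:240,320:410],None,fx=4.5,fy=4.5,interpolation=2)
b=cv2.copyMakeBorder(b,0,a.shape[0]-b.shape[0],0,0,0)
cv2.imwrite('pics/c13.png',np.hstack([a,b])[...,::-1])
E
```

```text
36.05 [0.5631 0.4024 0.1457] [-0.0193  0.6416  0.7667  0.0052]
brass (407, 301, 92, 9) [ 0.2672 -0.3568  0.0707]
brass (144, 169, 26, 25) [0.5709 0.3904 0.0311]
brass (17, 165, 47, 11) [0.5782 0.6917 0.0379]
brass (554, 154, 86, 17) [ 0.6048 -0.7498  0.0777]
brass (276, 151, 25, 26) [0.6215 0.0589 0.0314]
brass (402, 110, 26, 9) [ 0.759  -0.2637  0.0224]
brass (71, 95, 22, 28) [0.759  0.5991 0.0236]
brass (0, 75, 54, 28) [0.8105 0.7541 0.0532]
brass (243, 54, 81, 23) [0.899  0.0858 0.0663]
brass (134, 41, 57, 31) [0.9029 0.3968 0.0589]
side (356, 188, 25, 20) [0.6274 0.1093 0.005 ]
side (329, 145, 20, 11) [0.5746 0.3912 0.005 ]
side (314, 74, 35, 8) [0.6097 1.0726 0.005 ]
side (0, 0, 19, 22) [-1.616   2.8239  0.005 ]
brass (407, 301, 92, 9) [ 0.2738 -0.3426  0.0678]
brass (144, 169, 26, 25) [0.5647 0.373  0.0298]
brass (17, 165, 47, 11) [0.5716 0.6616 0.0363]
brass (554, 154, 86, 17) [ 0.5971 -0.7191  0.0744]
brass (276, 151, 25, 26) [0.6131 0.0555 0.0301]
brass (402, 110, 26, 9) [ 0.7449 -0.2535  0.0215]
brass (71, 95, 22, 28) [0.7448 0.573  0.0226]
brass (0, 75, 54, 28) [0.7941 0.7214 0.051 ]
brass (243, 54, 81, 23) [0.8789 0.0813 0.0635]
brass (134, 41, 57, 31) [0.8827 0.3792 0.0564]
```

Request:
move_arm --rows '[[[0.8, -1.1, -1.5], 0, 0], [[0, 0, -2.5], 0, 0], [[0, 0, -2.5], 0, 0], [[0, 0, -2], 0, 0], [[0, 0, -1.2], 0, 0]]'

```text
clock: 36.47
ee_pos: [0.5775, 0.3842, 0.0537]
tool_rot: [-0.016, 0.645, 0.764, 0.011]
contact_force: [0.2, 0.0, -0.6]
width: 0.088
```

Request:
move_arm --rows '[[[0, 0, -0.5], 0, 0], [[0, 0, 0], 0, 0], [[0, 0, 0], 0, 0]]'

```text
clock: 36.72
ee_pos: [0.5776, 0.3801, 0.0457]
tool_rot: [-0.017, 0.647, 0.762, 0.009]
contact_force: [0.9, 0.2, 0.8]
width: 0.0879
```

Request:
move_arm --rows '[[[-0.6, 1, -1.2], 0.015, 0], [[0, 0, -1.2], 0, 0], [[0, 0, -0.4], 0, 0], [[0, 0, 0], 0, 0]]'

```text
clock: 37.05
ee_pos: [0.5729, 0.3923, 0.0199]
tool_rot: [-0.016, 0.641, 0.768, 0.012]
contact_force: [-0.7, -1.1, -0.4]
width: 0.0878
```

Request:
move_arm --rows '[[[0, 0, -0.6], 0, 0], [[0, 0, 0], 0, 0]]'

```text
clock: 37.22
ee_pos: [0.5726, 0.3928, 0.0133]
tool_rot: [-0.016, 0.64, 0.768, 0.012]
contact_force: [0.1, 0.0, -0.3]
width: 0.0875
```

Request:
move_arm --rows '[[[-0.05, -0.2, -0.6], 0, 0], [[0, 0, -0.2], 0, 1], [[0, 0, 0], 0, 1], [[0, 0, 0], 0, 1], [[0, 0, 0], 0, 1]]'

```text
clock: 37.63
ee_pos: [0.5724, 0.3907, 0.0048]
tool_rot: [-0.015, 0.64, 0.768, 0.012]
contact_force: [-0.3, -0.4, 1.1]
width: 0.0647
```

Request:
move_arm --rows '[[[0, 0, 0], 0, 1], [[0, 0, 0], 0, 1], [[0, 0, 0], 0, 1]]'

```text
clock: 37.88
ee_pos: [0.5726, 0.3906, 0.0052]
tool_rot: [-0.015, 0.64, 0.768, 0.013]
contact_force: [0.4, 0.3, -0.4]
width: 0.0622
```

Request:
move_arm --rows '[[[0, 0, 1], 0, 1], [[0, 0, 2.5], 0, 1], [[0, 0, 3], 0, 1], [[0, 0, 3], 0, 1], [[0, 0, 2.2], 0, 1]]'

```text
clock: 38.3
ee_pos: [0.5679, 0.3878, 0.1194]
tool_rot: [-0.018, 0.641, 0.768, 0.005]
contact_force: [0.6, -0.5, 0.1]
width: 0.0621
```

Request:
move_arm --rows '[[[0.3, -1.5, 1], 0, 1], [[0.4, -3, 0.2], 0, 1], [[0.5, -3.4, 0.2], 0, 1], [[0.5, -3.4, 0.2], 0, 1], [[0.5, -3.4, 0.2], 0, 1]]'

```text
clock: 38.72
ee_pos: [0.5908, 0.2409, 0.1491]
tool_rot: [-0.015, 0.636, 0.771, 0.013]
contact_force: [0.7, 0.1, -0.6]
width: 0.0616
```

Request:
move_arm --rows '[[[0.5, -3.4, 0.2], 0, 1], [[0.5, -3.4, 0.2], 0, 1], [[0.5, -3.4, 0.2], 0, 1], [[0.5, -3.2, 0.1], 0, 1], [[0.3, -2.5, 0], 0, 1]]'

```text
clock: 39.13
ee_pos: [0.6128, 0.0669, 0.1576]
tool_rot: [-0.014, 0.637, 0.77, 0.012]
contact_force: [0.3, -0.4, -0.6]
width: 0.0619
```

Request:
move_arm --rows '[[[0.1, -1.3, 0], 0, 1], [[0, -0.5, 0], 0, 1], [[0, 0, 0], 0, 1], [[0, 0, 0], 0, 1], [[0, 0, 0], 0, 1]]'

```text
clock: 39.55
ee_pos: [0.6127, 0.0384, 0.1575]
tool_rot: [-0.013, 0.641, 0.767, 0.011]
contact_force: [0.0, 0.3, -0.9]
width: 0.0619
```

Request:
move_arm --rows '[[[0.2, 1.7, -1], 0, 1], [[0, 0, -1.8], 0, 1], [[0, 0, -1.5], 0, 1], [[0, 0, -0.6], 0, 1], [[0, 0, 0], 0, 1]]'

```text
clock: 39.97
ee_pos: [0.6145, 0.0623, 0.1084]
tool_rot: [-0.013, 0.638, 0.77, 0.012]
contact_force: [-0.8, -0.4, -0.5]
width: 0.0619
```

Request:
move_arm --rows '[[[0, 0, 0], 0, 1], [[0, 0, 0], 0, 1]]'

```text
clock: 40.13
ee_pos: [0.6142, 0.0638, 0.1087]
tool_rot: [-0.013, 0.637, 0.77, 0.012]
contact_force: [-0.1, 0.0, 0.2]
width: 0.062
```

Request:
move_arm --rows '[[[0.1, -0.75, -0.4], -0.008, 1], [[0, 0, -0.2], 0, 1]]'

```text
clock: 40.3
ee_pos: [0.6162, 0.0563, 0.1047]
tool_rot: [-0.012, 0.64, 0.768, 0.013]
contact_force: [-0.0, 0.4, -0.5]
width: 0.062
```

Request:
move_arm --rows '[[[0, 0, 0], 0, 1], [[0, 0, 0], 0, 1]]'

```text
clock: 40.47
ee_pos: [0.6166, 0.0555, 0.1052]
tool_rot: [-0.011, 0.641, 0.768, 0.014]
contact_force: [0.4, 0.4, -0.4]
width: 0.0618
```

Final height TCP ≈ 0.054 + 0.0052 = 0.059.

Request:
move_arm --rows '[[[-0.05, 0.05, -0.8], 0, 1], [[-0.05, 0, -0.8], 0, 1]]'

```text
clock: 40.63
ee_pos: [0.617, 0.0556, 0.0911]
tool_rot: [-0.009, 0.641, 0.767, 0.015]
contact_force: [-0.1, 0.3, -0.1]
width: 0.0622
```

Request:
move_arm --rows '[[[0, 0, -0.8], 0, 1]]'

```text
clock: 40.72
ee_pos: [0.6171, 0.0556, 0.0826]
tool_rot: [-0.009, 0.641, 0.767, 0.015]
contact_force: [0.2, 0.2, 0.7]
width: 0.0622
```

Request:
move_arm --rows '[[[0, 0, -0.6], 0, 1]]'

```text
clock: 40.8
ee_pos: [0.6166, 0.0556, 0.075]
tool_rot: [-0.01, 0.641, 0.767, 0.015]
contact_force: [0.1, -0.4, -0.2]
width: 0.0621
```

Request:
move_arm --rows '[[[0, 0, -0.5], 0, 1]]'

```text
clock: 40.88
ee_pos: [0.6162, 0.0556, 0.0686]
tool_rot: [-0.01, 0.641, 0.767, 0.015]
contact_force: [-0.1, 0.4, -0.2]
width: 0.0617
```

Request:
move_arm --rows '[[[0, 0, -0.5], 0, 1]]'

```text
clock: 40.97
ee_pos: [0.6159, 0.0556, 0.0624]
tool_rot: [-0.01, 0.641, 0.767, 0.014]
contact_force: [-0.1, 0.6, -0.5]
width: 0.0622
```

Request:
move_arm --rows '[[[0, 0, -0.3], 0, 1]]'

```text
clock: 41.05
ee_pos: [0.6155, 0.0555, 0.0585]
tool_rot: [-0.011, 0.641, 0.767, 0.014]
contact_force: [-3.1, -2.3, 17.5]
width: 0.0617
```

Request:
move_arm --rows '[[[0, 0, -0.2], 0, 1]]'

```text
clock: 41.13
ee_pos: [0.6156, 0.0555, 0.0584]
tool_rot: [-0.01, 0.641, 0.768, 0.014]
contact_force: [-7.9, -1.5, 21.0]
width: 0.0618
```

Request:
move_arm --rows '[[[0, 0, 0.05], 0, 0.15], [[0, 0, 0], 0, 0.15], [[0, 0, 0], 0, 0.15], [[0, 0, 0], 0, 0.15]]'

```text
clock: 41.47
ee_pos: [0.6164, 0.0556, 0.0603]
tool_rot: [-0.009, 0.641, 0.768, 0.015]
contact_force: [0.2, -1.4, -0.6]
width: 0.0748
```

Request:
move_arm --rows '[[[0, 0, 0], 0, 0.15], [[0, 0, 1.5], 0, 0.15], [[0, 0, 2.5], 0, 0.15], [[0, 0, 3], 0, 0.15], [[0, 0, 1.5], 0, 0.15]]'

```text
clock: 41.88
ee_pos: [0.6121, 0.0555, 0.1394]
tool_rot: [-0.015, 0.641, 0.768, 0.01]
contact_force: [0.2, 0.3, 0.6]
width: 0.0747
```

Request:
move_arm --rows '[[[-1, 1.2, 0], 0, 0], [[-2, 2.4, 0.2], 0, 0.2], [[-2.3, 2.7, 0.2], 0, 0.3], [[-2.3, 2.7, 0.2], 0, 0.3], [[-2.3, 2.7, 0.2], 0, 0.3]]'

```text
clock: 42.3
ee_pos: [0.5149, 0.1703, 0.1513]
tool_rot: [-0.011, 0.645, 0.764, 0.012]
contact_force: [0.4, 0.2, 0.8]
width: 0.062
```

Request:
move_arm --rows '[[[-2.3, 2.7, 0.2], 0, 0.3], [[-2, 2.5, 0.2], 0, 0.3], [[-1.2, 1.6, 0], 0, 0.3], [[-0.6, 0.8, 0], 0, 0.3], [[0, 0, 0], 0, 0.3]]'

```text
clock: 42.72
ee_pos: [0.4466, 0.2537, 0.1558]
tool_rot: [-0.012, 0.643, 0.766, 0.013]
contact_force: [0.7, 0.2, -0.8]
width: 0.0612
```

Request:
move_arm --rows '[[[0, 0, 0], 0, 0.3], [[0, 0, 0], 0, 0.3], [[0, 0, 0], 0, 0.3]]'

```text
clock: 42.97
ee_pos: [0.448, 0.2522, 0.1553]
tool_rot: [-0.012, 0.643, 0.766, 0.013]
contact_force: [-0.2, 0.2, -0.1]
width: 0.0616
```

```bash
python3 - <<'E'
from h import *
d=grab('top');s=grab('side');o=readout.observe();print(o['clock'],o['ee_pos'].round(4),o['tool_rot'].round(4),o['width'])
brass(d,.064)
a=cv2.resize(d['img'][110:255,190:350],None,fx=2.6,fy=2.6,interpolation=2);b=cv2.resize(s['img'][135:240,280:410],None,fx=2.9,fy=2.9,interpolation=2)
h=max(a.shape[0],b.shape[0]);f=lambda x:cv2.copyMakeBorder(x,0,h-x.shape[0],0,0,0)
cv2.imwrite('pics/c14.png',np.hstack([f(a),f(b)])[...,::-1]);print(a.shape)
E
```

```text
43.0667 [0.448  0.2521 0.1553] [-0.0117  0.6429  0.7658  0.0128] 0.061249922937674985
brass (407, 300, 92, 10) [ 0.2753 -0.3394  0.0671]
brass (554, 154, 86, 17) [ 0.593  -0.7124  0.0752]
brass (275, 150, 26, 27) [0.6124 0.0561 0.031 ]
brass (402, 110, 26, 9) [ 0.7416 -0.2511  0.0213]
brass (243, 54, 81, 23) [0.8721 0.0802 0.0622]
brass (133, 41, 58, 31) [0.8764 0.3774 0.0572]
(377, 416, 3)
```

View pics/c14.png

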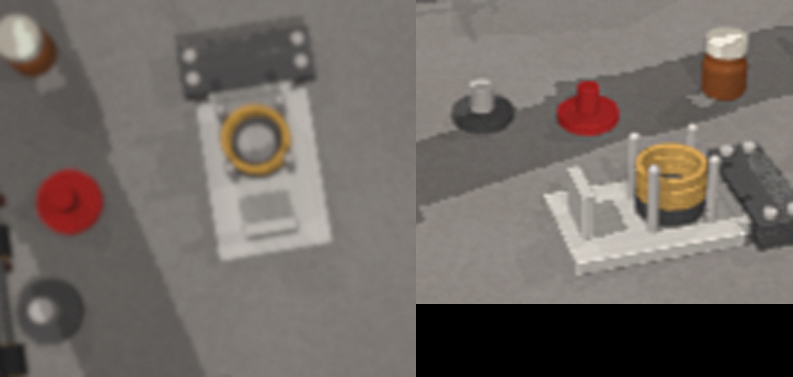

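Request:
move_arm --rows '[[[0.1, -0.1, -1.5], 0, 0.3], [[0, 0, -2.2], 0, 0.3], [[0, 0, -2.2], 0, 0.3], [[0, 0, -2], 0, 0.3], [[0, 0, -1], 0, 0.3]]'

```text
clock: 43.48
ee_pos: [0.4539, 0.2482, 0.067]
tool_rot: [-0.01, 0.645, 0.764, 0.016]
contact_force: [-0.1, -0.8, -0.3]
width: 0.0615
```

Request:
move_arm --rows '[[[0, 0, -0.5], 0, 0.3], [[0, 0, 0], 0, 0.3], [[0, 0, 0], 0, 0.3]]'

```text
clock: 43.73
ee_pos: [0.4535, 0.2463, 0.0593]
tool_rot: [-0.01, 0.646, 0.763, 0.014]
contact_force: [0.2, 0.0, -0.4]
width: 0.0613
```

Request:
move_arm --rows '[[[-0.15, 0.4, -1.2], 0.013, 0.3], [[0, 0, -1.3], 0, 0.3], [[0, 0, -0.8], 0, 0.3], [[0, 0, 0], 0, 0.3]]'

```text
clock: 44.07
ee_pos: [0.4539, 0.2516, 0.0269]
tool_rot: [-0.009, 0.641, 0.767, 0.017]
contact_force: [-0.2, -0.6, -0.2]
width: 0.0617
```

Request:
move_arm --rows '[[[0, 0, 0], 0, 0.3]]'

```text
clock: 44.15
ee_pos: [0.4537, 0.2516, 0.0264]
tool_rot: [-0.009, 0.641, 0.767, 0.017]
contact_force: [-1.0, -0.0, -0.3]
width: 0.0618
```

Request:
move_arm --rows '[[[-0.15, -0.05, -0.9], 0, 0.3], [[0, 0, 0], 0, 1], [[0, 0, 0], 0, 1], [[0, 0, 0], 0, 1], [[0, 0, 0], 0, 1]]' --newtons 40

```text
clock: 44.57
ee_pos: [0.4522, 0.2513, 0.0169]
tool_rot: [-0.009, 0.641, 0.767, 0.017]
contact_force: [-0.2, 0.0, 0.5]
width: 0.0382
```

Request:
move_arm --rows '[[[0, 0, 0], 0, 1], [[0, 0, 0], 0, 1], [[0, 0, 0], 0, 1], [[0, 0, 0], 0, 1]]'

```text
clock: 44.9
ee_pos: [0.4526, 0.2514, 0.0177]
tool_rot: [-0.009, 0.641, 0.767, 0.017]
contact_force: [0.1, 0.7, -1.2]
width: 0.0233
```

Request:
move_arm --rows '[[[0, 0, 1], 0, 1], [[0, 0, 2.5], 0, 1], [[0, 0, 3], 0, 1], [[0, 0, 3], 0, 1], [[0, 0, 2.2], 0, 1]]'

```text
clock: 45.32
ee_pos: [0.4463, 0.2484, 0.1313]
tool_rot: [-0.013, 0.641, 0.767, 0.009]
contact_force: [0.4, 0.4, -2.0]
width: 0.0232
```

Request:
move_arm --rows '[[[1, -1.2, 1], 0, 1], [[2, -2.4, 0.2], 0, 1], [[2.3, -2.7, 0.2], 0, 1], [[2.3, -2.7, 0.2], 0, 1], [[2.3, -2.7, 0.2], 0, 1]]'

```text
clock: 45.73
ee_pos: [0.5467, 0.1339, 0.1624]
tool_rot: [-0.011, 0.636, 0.771, 0.015]
contact_force: [0.7, 0.5, -2.4]
width: 0.023
```

Request:
move_arm --rows '[[[2.3, -2.7, 0.2], 0, 1], [[2, -2.3, 0.2], 0, 1], [[1.3, -1.4, 0], 0, 1], [[0.6, -0.6, 0], 0, 1], [[0, 0, 0], 0, 1]]'

```text
clock: 46.15
ee_pos: [0.6137, 0.0536, 0.1682]
tool_rot: [-0.01, 0.639, 0.769, 0.015]
contact_force: [0.4, -0.1, -2.0]
width: 0.0231
```

Request:
move_arm --rows '[[[0, 0, 0], 0, 1], [[0, 0, 0], 0, 1], [[0, 0, 0], 0, 1]]'

```text
clock: 46.4
ee_pos: [0.6121, 0.0557, 0.1681]
tool_rot: [-0.011, 0.638, 0.769, 0.014]
contact_force: [0.7, -0.2, -2.9]
width: 0.023
```

Descend to just above the posts (TCP ≈ 0.110).

Request:
move_arm --rows '[[[0.3, 0.1, -1.3], 0, 1], [[0, 0, -1.6], 0, 1], [[0, 0, -1.4], 0, 1], [[0, 0, -0.6], 0, 1], [[0, 0, 0], 0, 1]]'

```text
clock: 46.82
ee_pos: [0.6133, 0.0624, 0.1164]
tool_rot: [-0.011, 0.636, 0.772, 0.016]
contact_force: [-0.3, 0.4, -2.2]
width: 0.0232
```

Request:
move_arm --rows '[[[0, 0, 0], 0, 1], [[0, 0, 0], 0, 1]]'

```text
clock: 46.98
ee_pos: [0.6125, 0.0635, 0.1157]
tool_rot: [-0.012, 0.635, 0.772, 0.015]
contact_force: [-1.0, -0.5, -2.7]
width: 0.0238
```

Request:
move_arm --rows '[[[0.3, -0.7, -0.2], -0.01, 1], [[0, 0, 0], 0, 1]]'

```text
clock: 47.15
ee_pos: [0.6161, 0.0565, 0.1149]
tool_rot: [-0.011, 0.639, 0.769, 0.016]
contact_force: [-0.3, -0.4, -2.2]
width: 0.0231
```

Request:
move_arm --rows '[[[0, 0, 0], 0, 1], [[0, 0, 0], 0, 1]]'

```text
clock: 47.32
ee_pos: [0.6169, 0.0558, 0.1161]
tool_rot: [-0.01, 0.639, 0.769, 0.016]
contact_force: [-0.4, 0.3, -3.4]
width: 0.0231
```

```bash
python3 - <<'E'
from h import *
s=grab('side');o=readout.observe();print(o['ee_pos'].round(4),o['tool_rot'].round(4))
b=cv2.resize(s['img'][140:230,320:410],None,fx=6,fy=6,interpolation=2);cv2.imwrite('pics/c15.png',b[...,::-1])
E
```

```text
[0.617  0.0559 0.1162] [-0.0099  0.6393  0.7687  0.0165]
```

View pics/c15.png

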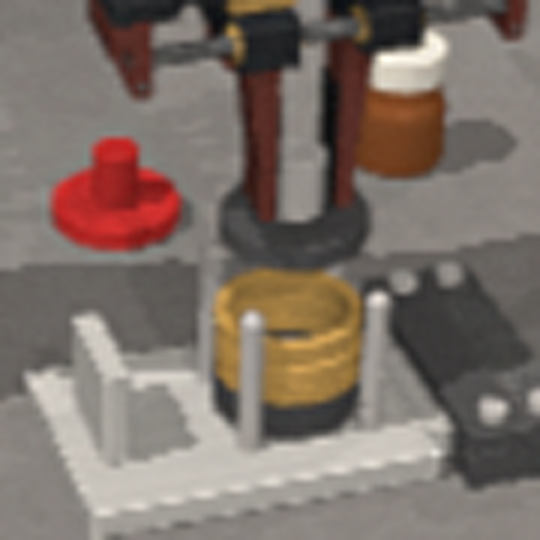

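Disc at crop (293,232) hangs level over the stack (288,300). Lower, TCP final ≈ 0.082.

Request:
move_arm --rows '[[[-0.1, 0.07, -0.7], 0, 1], [[0, 0, -0.6], 0, 1]]'

```text
clock: 47.53
ee_pos: [0.6171, 0.0565, 0.1048]
tool_rot: [-0.009, 0.639, 0.769, 0.018]
contact_force: [-1.1, -0.4, -3.1]
width: 0.0234
```

Request:
move_arm --rows '[[[-0.05, 0, -0.5], 0, 1]]'

```text
clock: 47.62
ee_pos: [0.6165, 0.0565, 0.0992]
tool_rot: [-0.008, 0.639, 0.769, 0.018]
contact_force: [-0.0, -0.1, -2.1]
width: 0.0228
```

Request:
move_arm --rows '[[[0, 0, -0.5], 0, 1]]'

```text
clock: 47.7
ee_pos: [0.6165, 0.0564, 0.0935]
tool_rot: [-0.008, 0.639, 0.769, 0.018]
contact_force: [1.6, -0.9, -0.9]
width: 0.0232
```

Request:
move_arm --rows '[[[0, 0, -0.5], 0, 1]]'

```text
clock: 47.78
ee_pos: [0.6167, 0.0563, 0.0879]
tool_rot: [-0.008, 0.639, 0.769, 0.018]
contact_force: [2.8, -0.9, -1.3]
width: 0.0232
```

Request:
move_arm --rows '[[[0, 0, -0.4], 0, 1]]'

```text
clock: 47.87
ee_pos: [0.6167, 0.0562, 0.0831]
tool_rot: [-0.008, 0.639, 0.769, 0.018]
contact_force: [0.7, -0.4, -2.9]
width: 0.0234
```

Request:
move_arm --rows '[[[0, 0, -0.3], 0, 1]]'

```text
clock: 47.95
ee_pos: [0.617, 0.0562, 0.0814]
tool_rot: [-0.008, 0.639, 0.769, 0.018]
contact_force: [-7.1, -0.1, 20.2]
width: 0.0232
```

Seated. Release, rise and withdraw.

Request:
move_arm --rows '[[[0, 0, 0.05], 0, 0.55], [[0, 0, 0], 0, 0.55], [[0, 0, 0], 0, 0.55], [[0, 0, 0], 0, 0.55]]'

```text
clock: 48.28
ee_pos: [0.6174, 0.0566, 0.0835]
tool_rot: [-0.007, 0.639, 0.769, 0.019]
contact_force: [-0.0, -0.8, -0.2]
width: 0.0393
```

Request:
move_arm --rows '[[[0, 0, 1], 0, 0.55], [[0, 0, 2.5], 0, 0.55], [[0, 0, 3], 0, 0.55], [[0, 0, 3], 0, 0.55], [[0, 0, 1], 0, 0.55]]'

```text
clock: 48.7
ee_pos: [0.6136, 0.0568, 0.1883]
tool_rot: [-0.011, 0.639, 0.769, 0.016]
contact_force: [0.7, -1.4, 1.8]
width: 0.0394
```

Request:
move_arm --rows '[[[-0.5, 1.5, 0], 0, 0.5], [[-1, 3, 0.2], 0, 0.5], [[-1, 3.4, 0.2], 0, 0.5], [[-1, 3.4, 0.2], 0, 0.5], [[-1, 3.4, 0.2], 0, 0.5]]'

```text
clock: 49.12
ee_pos: [0.5681, 0.2044, 0.1967]
tool_rot: [-0.009, 0.644, 0.765, 0.016]
contact_force: [0.8, -0.1, -0.2]
width: 0.0437
```

Request:
move_arm --rows '[[[-1, 3.4, 0.2], 0, 0.5], [[-1, 3, 0.2], 0, 0.5], [[-0.5, 1.5, 0], 0, 0.5], [[0, 0.5, 0], 0, 0.5], [[0, 0, 0], 0, 0.5]]'

```text
clock: 49.53
ee_pos: [0.5337, 0.3026, 0.1936]
tool_rot: [-0.013, 0.64, 0.768, 0.014]
contact_force: [-0.8, -0.7, 0.9]
width: 0.0441
```

```bash
python3 - <<'E'
from h import *
d=grab('top');s=grab('side');o=readout.observe();print(o['clock'],o['ee_pos'].round(4),o['contact_force'].round(1))
a=cv2.resize(d['img'][110:225,250:350],None,fx=3.5,fy=3.5,interpolation=2);b=cv2.resize(s['img'][165:400,310:440],None,fx=2.4,fy=2.4,interpolation=2)
a=cv2.copyMakeBorder(a,0,b.shape[0]-a.shape[0],0,0,0)
cv2.imwrite('pics/c16.png',np.hstack([a,b])[...,::-1])
E
```

```text
49.6333 [0.5344 0.3008 0.1937] [0.3 0.9 0.7]
```

```bash
python3 - <<'E'
from h import *
d=grab('top');s=grab('side')
print('nest top-face px',proj(d,[.616,.0562,.076]),'knob',proj(d,[.616,.0562,.104]),'side',proj(s,[[.616,.0562,.076],[.616,.0562,.104]]).round(1).tolist())
g=cv2.cvtColor(d['img'],cv2.COLOR_RGB2GRAY)
m=np.zeros_like(g);m[140:190,265:315]=(g[140:190,265:315]<80)*255
c=max(cv2.findContours(m,0,1)[0],key=cv2.contourArea);print('disc',cv2.boundingRect(c),cv2.contourArea(c),np.round(circ(d,cv2.convexHull(c),.076),4))
u,v=proj(d,[.616,.0562,.104])[0].astype(int);print('knob gray',g[v-7:v+8:2,u-8:u+9:2].tolist())
e=np.array([.9838,.179])
S=cv2.cvtColor(s['img'],cv2.COLOR_RGB2GRAY);u=int(proj(s,[.616,.0562,.076])[0][0])
print('side column',[(r,s['img'][r,u].tolist()) for r in range(160,212,3)])
P=proj(s,[[.616+ .032*np.cos(t),.0562+.032*np.sin(t),.076] for t in (0.18,3.32)]);print(P.round(1).tolist())
for x in P: print([int(S[r,int(round(x[0]))]) for r in range(172,196)])
sidebrass(s)
E
```

```text
nest top-face px [[287.42321648 160.75149998]] knob [[286.52926022 158.38768712]] side [[367.7, 186.3], [368.1, 176.9]]
disc (275, 150, 24, 27) 425.0 [0.6127 0.0585 0.03  ]
knob gray [[107, 81, 64, 62, 64, 69, 77, 81, 97], [80, 66, 68, 80, 82, 71, 74, 76, 77], [76, 73, 119, 151, 152, 129, 85, 76, 77], [77, 102, 159, 171, 170, 164, 120, 78, 77], [75, 112, 167, 172, 170, 169, 140, 81, 78], [73, 97, 156, 171, 172, 166, 127, 81, 77], [74, 77, 109, 146, 154, 134, 100, 77, 76], [74, 74, 77, 91, 98, 94, 80, 75, 76]]
side column [(160, [101, 96, 94]), (163, [102, 97, 94]), (166, [99, 95, 92]), (169, [99, 96, 92]), (172, [94, 90, 86]), (175, [200, 193, 185]), (178, [197, 189, 181]), (181, [170, 164, 157]), (184, [170, 162, 157]), (187, [166, 159, 153]), (190, [78, 78, 76]), (193, [80, 79, 77]), (196, [107, 89, 69]), (199, [155, 120, 63]), (202, [162, 126, 66]), (205, [160, 125, 66]), (208, [64, 62, 60]), (211, [58, 57, 57])]
[[379.5, 184.4], [355.7, 188.2]]
[86, 95, 124, 129, 131, 133, 132, 135, 134, 137, 135, 131, 122, 91, 78, 70, 60, 63, 64, 66, 83, 92, 99, 113]
[100, 98, 99, 99, 97, 97, 99, 96, 109, 164, 176, 140, 121, 107, 90, 89, 86, 80, 82, 101, 118, 153, 122, 119]
side (364, 193, 16, 15) [0.635  0.0963 0.005 ]
side (312, 70, 28, 7) [0.59   1.1354 0.005 ]
side (0, 0, 18, 22) [-1.6199  2.8246  0.005 ]
```

```bash
python3 -c "
from rig import workorder; print(workorder.sign_off())"
```

```text
the job is handed in; nothing more can be done
None
```

I completed all five steps and handed the job in at about 50 s of robot time; `sign_off()` gives no verdict.

**What I did:** I laid the cuff flat in the tray and pushed the sled by its handle until it met the stop (about 20 N). Then I stacked the base disc, the three blanks on the bench and the knobbed pressure disc in the nest. The red and purple look-alikes and the bystanders were left alone.

**Checks:**
- **Cuff:** a picture just after I released it showed it flat in the tray; I did not look at it again before handing in.
- **Sled and stack:** a picture taken with the pressure disc hanging over the nest showed the sled still home, with the base disc and all three blanks square between the posts.
- **Pressure disc:** I had used up my picture views, so I checked it from pixel values only. The knob sits where it should in both cameras. In the side view the disc lies directly on the brass. The seating force came at the expected height.

**Disagreements:**
- **Nest position:** the top camera placed the upper parts of the stack about 3–4 mm from the nest centre I used. The disc fit includes the visible side of the disc, so I trusted the free entry between the posts instead.
- **Side camera:** it read about 3 mm off the top camera on the blanks.
- **Tool tilt:** the tool stayed leaning a few hundredths of a radian, but every part still went in freely.

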